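# Pack the spares tub on the dive cart

### The job

Fasten the white spares tub to its plate by pressing its black knob down and turning it clockwise until it stops, so that the base stays down while you draw the deep, tight lid straight up off it and set the lid aside on the cart. Pack every torch and carabiner lying on the cart into the tub, then put the lid back on and press it fully home, leaving the tub fastened; leave the mask and the spray bottle where they are.

Things in the scene. Friction and masses are not known exactly. Their poses are not given: they have to be found in the camera images.
- tub_floor (a point): middle of the inside floor of the white plastic tub base. Inside: 150 mm (x) by 190 mm (y), 66 mm deep (rim 66 mm above this point), walls 5 mm; z up. 23 mm above the cart top when the base is seated. A foot ledge reaches 86 mm (x) and 106 mm (y) from the middle, 28 mm above the cart; an ear 52 mm wide runs out along +x to 163 mm and carries the knob
- plate: galvanised steel plate 18 mm high, fixed to the cart, on which the tub stands. Origin on the cart top right under the tub's middle, same axes as the tub. It reaches from -93 to +177 mm in x and 107 mm to either side in y
- tub (a joint): height of the tub base above its seat on the plate (m): 0 when down. Dowels let it move only straight up and down; unless fastened it is loose (0.5 kg) and the tight lid drags it up. Fastened, it may still give 2 mm
- knob_grip (a point): middle of the knob's black wing grip, on the turning axis, 136 mm from the tub's middle along its +x. The wing is 52 mm long (y of this frame, which turns with it), 16 mm thick (x) and 30 mm high; its middle is 59 mm above the cart top when up. Free space around and below it down to the ear, whose top is 26 mm above the cart
- knob (a joint): turn of the knob, rad, growing clockwise seen from above. Starts between -0.3 and 0.3 (wing about along the tub's y); end stop at 1.4. Its cross-bar enters a bow-tie slot in the plate only below about 0.6 and is caught under the plate once turned past about 0.9 while pressed. Friction 0.03 N m
- press (a joint): how far the knob is pressed down, m: 0 up, 0.010 fully down, against a spring of 3 N (up) to 8 N (down). Keep it fully down while turning. Caught and let go it stays at about 0.008; not caught it springs back to 0
- lid: white plastic lid, about 0.25 kg, 172 x 212 mm (x, y), skirt 59 mm deep, 2 mm clearance all round on the base; the mouth flares out over its lowest 8 mm (to 180 x 220 mm). Origin: middle of the mouth (lower edge), z towards the closed top at 63 mm. Fully home its origin is 7 mm above the tub floor point. Spring tongues in the base resist with 8 to 12 N, off and on. Fits either way round
- lid_rib (a point): middle of the moulded grip rib on the lid's top, 78 mm above the lid's origin: 18 mm thick (x), 110 mm long (y), 30 mm high
- torch0: small hand torch, 120 mm long (x), 30 x 30 mm square black body with a round aluminium head, also 30 mm, at the +x end; about 0.16 kg. Origin at its middle, 15 mm above what it lies on. May be absent
- torch1: a second torch, just the same. May be absent
- carabiner0: large D-shaped aluminium carabiner lying flat, 104 mm long (x), 50 mm wide (y, over its two straight limbs of 12 mm), 12 mm thick, 0.09 kg. Origin at its middle, 6 mm above what it lies on. May be absent
- carabiner1: a second carabiner, just the same. May be absent
- mask: teal dive mask lying with its lenses up, 90 x 190 mm (x, y) and 50 mm high, origin under its middle. Leave it alone
- bottle: amber glass spray bottle, 60 mm across and 160 mm tall, origin under its middle. Leave it alone
There are look-alikes about, which are no part of the job. What is shaped like the carabiner0 but red is not meant.

How it is judged (in metres and radians):
On the way, in this order (a step that is already met when the one before it is completed fails the run):
1. the tub is fastened to its plate (knob pressed down, turned and caught) with the lid still on (value of joint knob above 1.1 rad and value of joint press above 0.006 m and value of joint tub below 0.003 m and z of lid in the frame of tub_floor between 0.004 and 0.01 m and horizontal distance between lid and tub_floor below 0.005 m and angle between the z axis of lid and the z axis of tub_floor, either way round below 0.04 rad), for 0.3 s.
2. the lid is off and set aside on the cart (horizontal distance between lid and tub_floor above 0.17 m and height (world z) of lid below 0.12 m and linear speed of lid below 0.03 m/s and contact force between the fingers and lid below 0.1 N), for 0.3 s.
3. every torch and carabiner is inside the tub (x of torch0 in the frame of tub_floor between -0.075 and 0.075 m and y of torch0 in the frame of tub_floor between -0.095 and 0.095 m and z of torch0 in the frame of tub_floor between 0 and 0.052 m and x of torch1 in the frame of tub_floor between -0.075 and 0.075 m and y of torch1 in the frame of tub_floor between -0.095 and 0.095 m and z of torch1 in the frame of tub_floor between 0 and 0.052 m and x of carabiner0 in the frame of tub_floor between -0.075 and 0.075 m and y of carabiner0 in the frame of tub_floor between -0.095 and 0.095 m and z of carabiner0 in the frame of tub_floor between 0 and 0.06 m and x of carabiner1 in the frame of tub_floor between -0.075 and 0.075 m and y of carabiner1 in the frame of tub_floor between -0.095 and 0.095 m and z of carabiner1 in the frame of tub_floor between 0 and 0.06 m), for 0.2 s.
At the end, for the whole second after the job is handed in: the knob is still fastened (turned over 1.1 rad, pressed over 6 mm, base within 3 mm of its seat); every torch and carabiner present lies inside the tub below the rim; the lid is fully home (within 3 mm in height, 5 mm sideways, level within 0.04 rad) and at rest (all of step 1 and all of step 3 and linear speed of lid below 0.02 m/s); the robot touches nothing.
It fails at once if the tub base is dragged up off its plate (more than 8 mm) (value of joint tub above 0.008 m).
It fails at once if the mask or the spray bottle is moved more than 30 mm or the bottle tips over (distance of any of mask, bottle from where it was at the start of the episode above 0.03 m or angle between bottle's own z axis and vertical above 0.5 rad).
Of torch0, torch1, carabiner0, carabiner1 only 3 to 4 are there at a start; the rules pass over those that are not, and their reading is None.
At some moment in a run one of torch0, torch1, carabiner0, carabiner1 may be knocked a few centimetres aside while the robot is not near it.
Once in a run the grip may slacken for a moment while it holds something.
It also fails if it takes over 210 s, if anything falls off the work surface, if the arm or the gripper's body presses on something with over 40 N, if the wrist force passes 120 N, or if a joint passes its speed limit or range.

### The arm

A 6-joint arm with a two-finger parallel gripper is mounted at the origin on the work surface. World frame = base frame: x ahead of the robot, y to its left, z up, the work surface at z = 0. Lengths are in mm, angles in rad, forces in N, time in s.
With the tool pointing down it reaches from about 425 to 950 mm from the base axis. Payload 3.5 kg.
Tool frame: the origin (TCP) lies on the centre line of the jaws, within the pads' length; the fingertips stand 11 mm ahead of it and the grasp point (between the pads) lies 8 mm behind it; x points along the fingers, y is the direction in which the jaws open and shut, and the axes are right-handed (so a half turn about x gives the same grasp; the last joint's range is limited). The gripper opens to 85 mm and grips with 20 to 120 N. Pads are 22 mm wide; open, the fingers measure 114 mm over their backs; the gripper's body (76 mm by 85 mm) begins 54 mm behind the grasp point. The pads swing forward as they close: fully open they stand 13 mm farther back than shut.
Start: joints at [-1.461, 0.286, 1.577, -0, 1.279, -0.15], TCP at [173.424, -652.327, 242.325] pointing down, gripper open.
Joint ranges: [-2.77, 2.77], [-0.9, 2.22], [0.21, 2.48], [-1.53, 4.67], [0.24, 2.81], [-2.84, 2.84]. Speed limits (rad/s): [2.79, 2.79, 3.14, 3.14, 3.14, 3.14].

### API

Orientations are given as a unit quaternion [w, x, y, z].
In Python, from bench import sense, grab_frame, camera_params, sign_off, find_in, trace gives the robot as it stands.
- The arm moves only by the shell command python3 -m jog 'ROWS' [FORCE]. ROWS is JSON, a list of rows, each a list of 3 entries, a list of its own where there are three numbers: the finger opening in m, from 0 to 0.0854, then the shift along the world's x, y, z in m, then the turn about the world's z in rad. A call has 1 to 12 rows; each row is the pose to reach, as a shift and turn from the pose commanded when the call began; what a row does not reach only later rows make up. A row lasts 1/12 s, in which the tool goes at most 41.7 mm and 7.16 degrees, less where a joint would pass 70% of its speed; a pose out of reach is approached as far as the arm can. A call with a gripper value outside its range is refused whole. The fingers move at their own pace and stop on an object; FORCE is the grip in N (left out, the last holds). Time passes only in rows, so rows that repeat a pose let the fingers close. It gives the time, the measured TCP pose, the force and the opening at its end, in the units of the state.
- sense(): the state, without advancing time (a new reading comes with each control period).
- grab_frame(name): name is "scene" or "top"; returns the picture (400x640x3 uint8, red, green, blue); there is no depth.
- camera_params(name): a dict with "K" (3x3 intrinsics, pixels), "view" (4x4, takes a point from world to camera coordinates). Camera axes: x right, y down, z forward; pixel columns grow to the right and rows downward; lengths in mm; the calibration is good to about 2 mm. A picture is of the moment at which its call begins. camera_params takes no time and is no camera call.
- sign_off(): hands the job in, once; it reports no verdict.
Trained networks look in the newest picture that a camera, given by its name, has taken for a name from the list of things; names that differ only in an ending like _2 or _b are one class to them, and where a whole thing is asked for, a point or a joint stands for the part that bears it (a point fixed in the world has none). Each returns a list of dicts, best first, with "conf" (0 to 1); they miss things now and then, are a little off and sometimes report something else, mostly with a low value. They report only what shows in the picture. A call takes as long as a camera call. They do not tell look-alikes from the thing itself.
- find_in(camera, target): "position" ([x, y, z] in mm, in world coordinates, good to about 4 mm: the middle of the surface that is visible of it).
- trace(camera, target): "pixels" (400x640 bool, what is visible of it).
The state is a dict: "clock": time; "joint_pos": joint angles; "joint_vel": joint speeds; "tau": joint torques, N m; "tool_pos": TCP position; "eef_rot": TCP orientation; "contact_force": force on the tool from outside, world axes, zero at the start; "torque": the same for the moment, N m; "gripper_width": opening from 0.0 (shut) to 1.0 (fully open).
Only numpy, scipy, OpenCV 4.12 (cv2) and the standard library are available. Lean on these libraries where they do the work, as an engineer would, in place of code of your own. Each camera call takes 0.05 s, during which the arm holds its last target. There are 200 camera calls.

## Working session

There is one attempt and no reset: what is moved stays moved. The work goes in short steps, Python scripts to look and compute and a shell command to move; the robot and the scene stay as the last step left them, time stands still between calls to the robot, and variables do not carry over. Pictures are saved under pics/ and viewed, about 12 in all and at most 16, crops included, and the job is handed in when it is done.

```bash
mkdir -p pics; ls; python3 - <<'E'
from bench import *
import cv2,numpy as np
for n in("scene","top"):
    f=grab_frame(n); cv2.imwrite(f"pics/{n}0.png",f[:,:,::-1]); p=camera_params(n); print(n,np.round(p["K"],1).tolist(),np.round(p["view"],3).tolist())
    for t in("tub_floor","knob_grip","lid","lid_rib","torch0","carabiner0","mask","bottle"):
        print(t,[(np.round(d["position"]).tolist(),round(d["conf"],2)) for d in find_in(n,t)])
print(sense())
E
```

```text
pics
scene [[432.2, 0.0, 318.4], [0.0, 432.2, 200.8], [0.0, 0.0, 1.0]] [[0.816, 0.577, -0.015, -339.093], [0.36, -0.528, -0.769, -160.084], [-0.452, 0.623, -0.639, 1345.455], [0.0, 0.0, 0.0, 1.0]]
tub_floor [([652.0, 3.0, 24.0], 0.81), ([541.0, -32.0, 94.0], 0.46)]
knob_grip [([661.0, 3.0, 67.0], 0.76)]
lid [([539.0, -31.0, 96.0], 0.78)]
lid_rib [([537.0, -32.0, 93.0], 0.94)]
torch0 [([446.0, -230.0, 27.0], 0.82), ([588.0, -228.0, 31.0], 0.75)]
carabiner0 [([290.0, -436.0, 10.0], 0.95), ([505.0, -480.0, 18.0], 0.93), ([428.0, -361.0, 13.0], 0.82), ([653.0, 0.0, 25.0], 0.28)]
mask [([636.0, 300.0, 50.0], 0.96), ([540.0, -30.0, 94.0], 0.15)]
bottle [([687.0, -180.0, 89.0], 0.98)]
top [[480.0, 0.0, 317.3], [0.0, 480.0, 204.1], [0.0, 0.0, 1.0]] [[-0.021, -1.0, 0.01, -68.154], [-0.994, 0.02, -0.109, 483.709], [0.109, -0.013, -0.994, 1434.859], [0.0, 0.0, 0.0, 1.0]]
tub_floor [([647.0, 12.0, 24.0], 0.87)]
knob_grip [([575.0, -219.0, 31.0], 0.65)]
lid [([512.0, 11.0, 95.0], 0.84)]
lid_rib [([515.0, 7.0, 90.0], 0.97)]
torch0 [([439.0, -226.0, 29.0], 0.73), ([573.0, -221.0, 33.0], 0.64), ([65
[... 208 characters left out ...]
0, -165.0, 99.0], 0.97)]
{'clock': 0.9, 'joint_pos': array([-1.46098509e+00,  2.86270602e-01,  1.57669090e+00,  1.26246083e-05,
        1.27859849e+00, -1.50016183e-01]), 'joint_vel': array([ 0.00044269, -0.00102714,  0.00210179,  0.00093703, -0.00325943,
       -0.00032997]), 'tau': array([ 9.41401231e-04, -4.05957234e+01, -2.92943823e+01, -1.41060527e-04,
        4.29131560e-04, -4.49977932e-06]), 'tool_pos': array([ 173.43661523, -652.32820424,  242.34942016]), 'eef_rot': array([ 0.09161504,  0.70115225,  0.09159178, -0.70114417]), 'contact_force': array([ 0.25712238, -0.80344972, -0.0677297 ]), 'torque': array([-0.04106729, -0.01142004, -0.00723618]), 'gripper_width': 1.0038708950497763}
```

View pics/scene0.png

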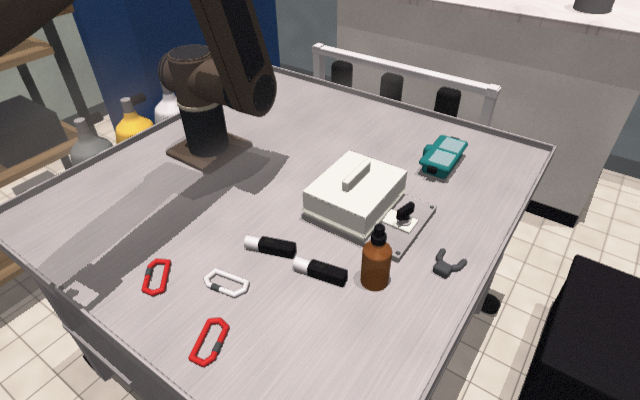

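View pics/top0.png

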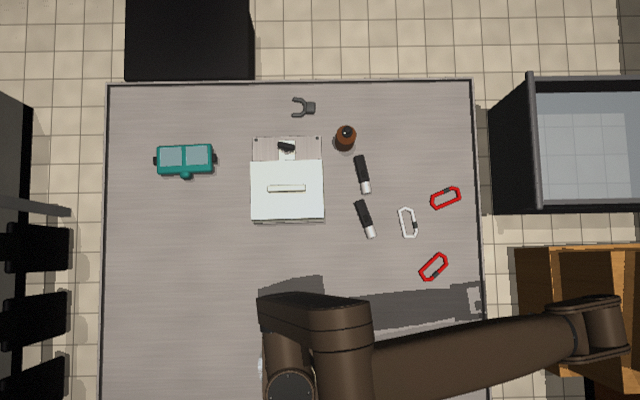

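```bash
cat > h.py <<'E'
from bench import *
import cv2,numpy as np
def P(n):
    p=camera_params(n); return np.array(p["K"])@np.array(p["view"])[:3]
def ray(n,u,v,z):
    "world point on pixel ray at height z"
    M=P(n); A=np.c_[M[:,:2],-np.array([u,v,1])]
    return np.linalg.solve(A,-(M[:,2]*z+M[:,3]))[:2]
def proj(n,X):
    q=P(n)@np.r_[X,1]; return q[:2]/q[2]
def tri(a,b):
    X=cv2.triangulatePoints(P("scene"),P("top"),np.float64(a).reshape(2,1),np.float64(b).reshape(2,1)); return (X[:3]/X[3]).ravel()
def masks(n,t):
    out=[]
    for d in trace(n,t):
        v,u=np.nonzero(d["pixels"]); 
        if len(u)<5: continue
        r=cv2.minAreaRect(np.c_[u,v].astype(np.float32)); out.append((d["conf"],len(u),u.mean(),v.mean(),r,d["pixels"]))
    return out
E
python3 - <<'E'
from h import *
for n in("scene","top"):
    grab_frame(n)
    for t in("lid_rib","lid","knob_grip","torch0","carabiner0"):
        for c,k,u,v,r,_ in masks(n,t): print(n,t,round(c,2),k,np.round([u,v]),np.round(r[0]),np.round(r[1]),round(r[2]), "world z0",np.round(ray(n,u,v,0)))
for a,b in (((357,172),(287,188)),((227,283),(408,222)),((377,230),(346,131)),((405,207),(287,146))): print(np.round(tri(a,b)))
# big crops
s=grab_frame("scene"); t=grab_frame("top")
A=cv2.resize(s[150:310,220:460],None,fx=3.3,fy=3.3,interpolation=cv2.INTER_CUBIC); B=cv2.resize(t[75:235,240:480],None,fx=3.3,fy=3.3,interpolation=cv2.INTER_CUBIC)
cv2.imwrite("pics/cs.png",A[:,:,::-1]);cv2.imwrite("pics/ct.png",B[:,:,::-1])
E
```

```text
scene lid_rib 0.65 5869 [355. 193.] [354. 190.] [93. 80.] 24 world z0 [486.  70.]
scene lid 0.68 5760 [355. 193.] [354. 190.] [92. 80.] 24 world z0 [486.  70.]
scene knob_grip 0.53 210 [405. 211.] [406. 211.] [12. 23.] 45 world z0 [633.  79.]
scene torch0 0.88 871 [321. 270.] [320. 270.] [56. 18.] 18 world z0 [ 569. -207.]
scene torch0 0.84 744 [271. 245.] [270. 245.] [51. 17.] 12 world z0 [ 429. -211.]
scene carabiner0 0.88 488 [156. 276.] [156. 276.] [23. 38.] 10 world z0 [ 280. -428.]
scene carabiner0 0.83 636 [227. 282.] [226. 282.] [44. 23.] 21 world z0 [ 421. -351.]
scene carabiner0 0.76 821 [209. 341.] [210. 341.] [26. 52.] 26 world z0 [ 494. -473.]
top lid_rib 0.68 4499 [287. 191.] [287. 191.] [62. 74.] 88 world z0 [526.  15.]
top lid_rib 0.52 103 [286. 146.] [286. 147.] [16.  7.] 13 world z0 [669.  16.]
top lid 0.71 4515 [287. 191.] [287. 191.] [61. 74.] 88 world z0 [528.  15.]
top lid 0.61 318 [287. 151.] [286. 150.] [19. 17.] 90 world z0 [655.  14.]
top knob_grip 0.43 133 [285. 146.] [285. 146.] [18.  8.] 18 world z0 [670.  19.]
top torch0 0.62 331 [287. 151.] [286. 150.] [19. 17.] 90 world z0 [656.  15.]
top torch0 0.6 369 [362. 173.] [362. 174.] [39. 10.] 78 world z0 [ 579. -220.]
top carabiner0 0.82 273 [407. 223.] [408. 223.] [33. 16.] 77 world z0 [ 421. -356.]
top carabiner0 0.6 311 [433. 268.] [434. 268.] [17. 33.] 45 world z0 [ 282. -430.]
top carabiner0 0.58 278 [445. 198.] [445. 198.] [16. 33.] 66 world z0 [ 496. -477.]
top carabiner0 0.32 315 [286. 151.] [286. 150.] [19. 17.] 90 world z0 [655.  15.]
[522.  10. 119.]
[ 424. -356.    5.]
[ 676. -163.  146.]
[655.  10.  72.]
```

View pics/ct.png

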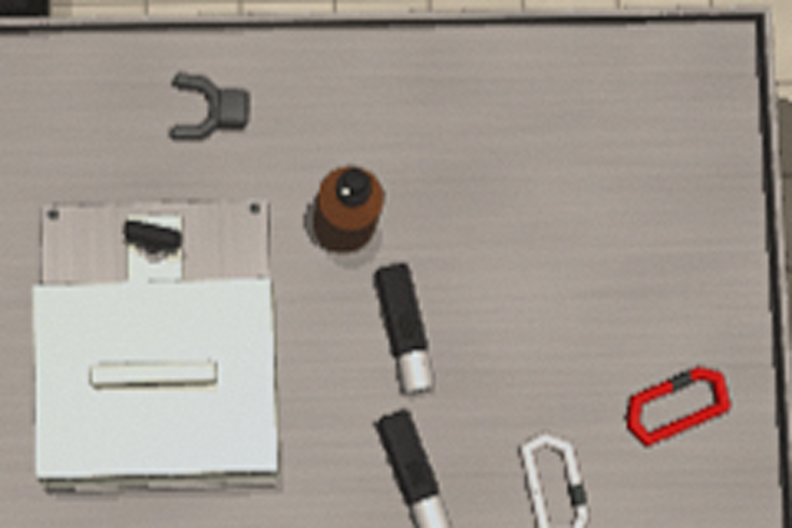

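View pics/cs.png

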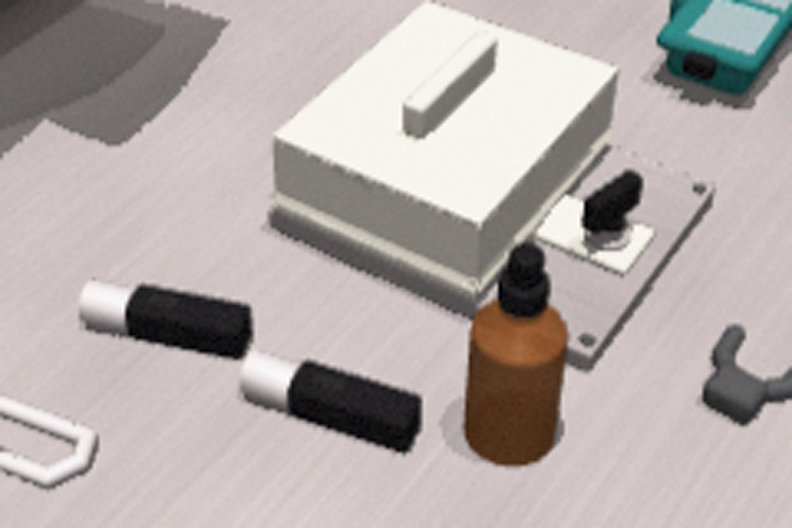

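```bash
cat >> h.py <<'E'
from scipy.spatial.transform import Rotation as Ro
def st():
    s=sense(); q=s["eef_rot"]; R=Ro.from_quat(np.r_[q[1:],q[0]]).as_matrix()
    print("t",round(s["clock"],1),"tcp",np.round(s["tool_pos"],1),"jawyaw",round(np.arctan2(R[1,1],R[0,1]),3),"tilt",np.round(R[:,0],3),"F",np.round(s["contact_force"],1),"Tz",np.round(s["torque"],2),"w",round(s["gripper_width"]*85.4,1),"q",np.round(s["joint_pos"],2))
E
python3 - <<'E'
from h import *
st()
t=cv2.imread("pics/top0.png")
g=t.max(2)
def rep(name,m,z,n="top"):
    v,u=np.nonzero(m); p=np.array([ray(n,a,b,z) for a,b in zip(u,v)]); c=p.mean(0); 
    r=cv2.minAreaRect(p.astype(np.float32)); print(name,len(u),"mean",np.round(c,1),"rect",np.round(r[0],1),np.round(r[1],1),round(r[2],1))
m=np.zeros(g.shape,bool); m[138:156,274:300]=g[138:156,274:300]<70; rep("knob z66",m,66)
c=lambda x,y:(240+x/3.3,75+y/3.3)
for nm,pt,z in(("ribTL",(90,362),123),("ribTR",(216,360),123),("lidL",(34,286),93),("lidR",(270,279),93),("holeL",(53,214),18),("holeR",(255,209),18),("plateL",(43,206),18),("plateR",(269,202),18),("rib",(153,372),123)): print(nm,np.round(ray("top",*c(*pt),z),1))
cs=lambda x,y:(220+x/3.3,150+y/3.3)
for nm,pt,z in(("s rib near-top",(404,106),123),("s rib far",(496,40),123),("holeR",(587,340),18),("holeL",(699,188),18),("knob lo",(592,178+30),66),("knob mid top",(612,186),74)): print(nm,np.round(ray("scene",*cs(*pt),z),1))
E
```

```text
t 1.6 tcp [ 173.4 -652.3  242.3] jawyaw -1.311 tilt [ 0.  0. -1.] F [ 0.  -0.3  0.2] Tz [-0.    0.02  0.02] w 85.6 q [-1.46  0.29  1.58  0.    1.28 -0.15]
knob z66 113 mean [653.9  13.9] rect [651.9  14.1] [50.8 24.5] 77.4
ribTL [530.1  64.8]
ribTR [529.7 -44.1]
lidL [603.8 116.6]
lidR [606.2 -93.1]
holeL [687.4 107.8]
holeR [688.7 -82.3]
plateL [695.3 117.2]
plateR [695.2 -95.6]
rib [520.3  10.5]
s rib near-top [519.  -46.7]
s rib far [531.6  60.2]
holeR [691.6 -80.6]
holeL [688.6 110.3]
knob lo [652.8  -8.4]
knob mid top [657.1  12.1]
```

```bash
R='x'; python3 -m jog '[[0.04,[0.29,0.4,0],1.08],[0.04,[0.29,0.4,0],1.08],[0.04,[0.29,0.4,0],1.08],[0.04,[0.29,0.4,0],1.08],[0.04,[0.29,0.4,0],1.08],[0.04,[0.29,0.4,0],1.08],[0.04,[0.29,0.4,0],1.08],[0.04,[0.29,0.4,0],1.08],[0.04,[0.29,0.4,0],1.08],[0.04,[0.29,0.4,0],1.08],[0.04,[0.29,0.4,0],1.08],[0.04,[0.29,0.4,0],1.08]]' 60
python3 -m jog '[[0.04,[0.192,0.264,0],0],[0.04,[0.192,0.264,0],0],[0.04,[0.192,0.264,0],0],[0.04,[0.192,0.264,0],0],[0.04,[0.192,0.264,0],0],[0.04,[0.192,0.264,0],0],[0.04,[0.192,0.264,0],0],[0.04,[0.192,0.264,0],0],[0.04,[0.192,0.264,0],0],[0.04,[0.192,0.264,0],0],[0.04,[0.192,0.264,-0.05],0],[0.04,[0.192,0.264,-0.1],0]]'
python3 - <<'E'
from h import *
st()
s=grab_frame("scene")
cv2.imwrite("pics/s1.png",cv2.resize(s[80:280,280:480],None,fx=3,fy=3)[:,:,::-1])
E
```

```text
clock: 2.6
tool_pos: [464.5, -250.0, 242.7]
eef_rot: [0.44, 0.554, 0.439, -0.554]
contact_force: [-0.3, -0.1, -0.3]
gripper_width: 0.468
clock: 3.6
tool_pos: [657.8, 10.4, 162.7]
eef_rot: [0.441, 0.557, 0.436, -0.552]
contact_force: [-0.1, -0.3, -1.4]
gripper_width: 0.472
t 3.6 tcp [657.8  10.4 162.7] jawyaw -0.232 tilt [ 0.009 -0.002 -1.   ] F [-0.1 -0.3 -1.4] Tz [-0.03  0.07  0.01] w 40.3 q [-0.14  0.32  1.69 -0.    1.13  0.09]
```

```bash
python3 -m jog '[[0.04,[0,0,-0.02],0],[0.04,[0,0,-0.04],0],[0.04,[0,0,-0.05],0],[0.04,[0,0,-0.05],0],[0.04,[0,0,-0.05],0]]'
python3 - <<'E'
from h import *
st()
s=grab_frame("scene");t=grab_frame("top")
a=cv2.resize(s[150:280,330:460],(400,400),interpolation=cv2.INTER_CUBIC);b=cv2.resize(t[100:200,240:340],(400,400),interpolation=cv2.INTER_CUBIC)
cv2.imwrite("pics/s1.png",np.hstack([a,b])[:,:,::-1])
E
```

```text
clock: 4.07
tool_pos: [655.2, 10.9, 109.5]
eef_rot: [-0.439, -0.554, -0.439, 0.555]
contact_force: [-1.0, -0.1, -0.5]
gripper_width: 0.466
t 4.1 tcp [655.2  10.9 109.5] jawyaw -0.232 tilt [-0.001 -0.    -1.   ] F [-1.  -0.1 -0.5] Tz [ 0.02 -0.01  0.  ] w 39.8 q [-0.14  0.38  1.72 -0.    1.05  0.09]
```

View pics/s1.png

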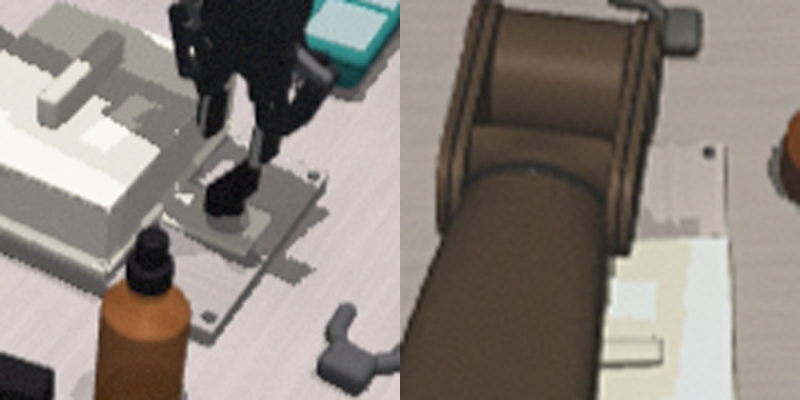

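```bash
python3 -m jog '[[0.04,[0,0,-0.015],0],[0.04,[0,0,-0.03],0],[0.04,[0,0,-0.045],0],[0.04,[0,0,-0.056],0],[0.04,[0,0,-0.056],0],[0.04,[0,0,-0.056],0]]'
python3 -c "from h import *;st()"
python3 -m jog '[[0,[0,0,0],0],[0,[0,0,0],0],[0,[0,0,0],0],[0,[0,0,0],0],[0,[0,0,0],0],[0,[0,0,0],0]]' 70
python3 -c "from h import *;st()"
```

```text
clock: 4.67
tool_pos: [657.8, 11.1, 53.1]
eef_rot: [0.441, 0.556, 0.437, -0.553]
contact_force: [5.6, -1.6, 1.8]
gripper_width: 0.471
t 4.7 tcp [657.8  11.1  53.1] jawyaw -0.231 tilt [ 0.006 -0.001 -1.   ] F [ 5.6 -1.6  1.8] Tz [-0.15 -0.63 -0.01] w 40.3 q [-0.14  0.45  1.74 -0.    0.95  0.09]
clock: 5.17
tool_pos: [655.8, 11.5, 51.9]
eef_rot: [0.439, 0.555, 0.439, -0.554]
contact_force: [5.6, -0.1, -4.8]
gripper_width: 0.175
t 5.2 tcp [655.8  11.5  51.9] jawyaw -0.231 tilt [ 0.002 -0.    -1.   ] F [ 5.6 -0.1 -4.8] Tz [-0.14 -0.88 -0.04] w 15.0 q [-0.14  0.45  1.74  0.    0.95  0.09]
```

```bash
python3 -m jog '[[0,[0,0,-0.004],0],[0,[0,0,-0.008],0],[0,[0,0,-0.011],0],[0,[0,0,-0.011],0],[0,[0,0,-0.011],0]]' 80
python3 -c "from h import *;st()"
```

```text
clock: 5.58
tool_pos: [656.0, 11.5, 43.1]
eef_rot: [0.439, 0.554, 0.439, -0.554]
contact_force: [0.5, -1.7, 7.1]
gripper_width: 0.175
t 5.6 tcp [656.   11.5  43.1] jawyaw -0.231 tilt [ 0.001 -0.    -1.   ] F [ 0.5 -1.7  7.1] Tz [-0.12  0.02 -0.08] w 14.9 q [-0.14  0.46  1.74 -0.    0.94  0.09]
```

```bash
python3 -m jog '[[0,[0,0,-0.002],0],[0,[0,0,-0.004],0],[0,[0,0,-0.004],0],[0,[0,0,-0.004],0]]' 90
python3 -c "from h import *;st()"
```

```text
clock: 5.92
tool_pos: [656.1, 11.5, 41.6]
eef_rot: [-0.439, -0.554, -0.439, 0.554]
contact_force: [-4.3, -0.6, 16.2]
gripper_width: 0.177
t 5.9 tcp [656.1  11.5  41.6] jawyaw -0.231 tilt [-0. -0. -1.] F [-4.3 -0.6 16.2] Tz [-0.08  0.9  -0.02] w 15.1 q [-0.14  0.47  1.74 -0.    0.94  0.09]
```

```bash
python3 -m jog '[[0,[0,0,0],-0.1],[0,[0,0,0],-0.2],[0,[0,0,0],-0.3],[0,[0,0,0],-0.4],[0,[0,0,0],-0.5],[0,[0,0,0],-0.6],[0,[0,0,0],-0.7],[0,[0,0,0],-0.8],[0,[0,0,0],-0.9],[0,[0,0,0],-1.0],[0,[0,0,0],-1.08],[0,[0,0,0],-1.08]]'
python3 -c "from h import *;st()"
```

```text
clock: 6.92
tool_pos: [654.8, 13.2, 41.6]
eef_rot: [-0.09, -0.7, -0.092, 0.703]
contact_force: [-7.7, 3.3, 19.3]
gripper_width: 0.17
t 6.9 tcp [654.8  13.2  41.6] jawyaw -1.314 tilt [-0.004  0.003 -1.   ] F [-7.7  3.3 19.3] Tz [ 0.71  1.39 -0.03] w 14.5 q [-0.14  0.47  1.74  0.    0.94  1.18]
```

```bash
python3 -m jog '[[0,[0,0,0],-0.05],[0,[0,0,0],-0.1],[0,[0,0,0],-0.13],[0,[0,0,0],-0.13]]'
python3 -c "from h import *;st()"
```

```text
clock: 7.25
tool_pos: [654.8, 13.4, 41.6]
eef_rot: [-0.047, -0.704, -0.048, 0.707]
contact_force: [-7.4, 3.8, 19.4]
gripper_width: 0.172
t 7.2 tcp [654.8  13.4  41.6] jawyaw -1.437 tilt [-0.004  0.002 -1.   ] F [-7.4  3.8 19.4] Tz [0.88 1.32 0.92] w 14.7 q [-0.13  0.47  1.74  0.    0.94  1.3 ]
```

```bash
python3 -m jog '[[0.035,[0,0,0.002],0.03],[0.035,[0,0,0.002],0.03],[0.035,[0,0,0.002],0.03],[0.035,[0,0,0.002],0.03],[0.035,[0,0,0.03],0.03],[0.045,[0,0,0.06],0.03],[0.045,[0,0,0.1],0.03],[0.045,[0,0,0.13],0.03],[0.045,[0,0,0.14],0.03],[0.045,[0,0,0.14],0.03]]'
python3 -m jog '[[0.045,[-0.03,0,0],0.12],[0.045,[-0.06,0,0],0.24],[0.045,[-0.09,0,0],0.36],[0.045,[-0.12,0,0],0.48],[0.045,[-0.136,-0.002,0],0.6],[0.045,[-0.136,-0.002,0],0.72],[0.045,[-0.136,-0.002,0],0.84],[0.045,[-0.136,-0.002,0],0.96],[0.045,[-0.136,-0.002,0],1.08],[0.045,[-0.136,-0.002,0],1.2],[0.045,[-0.136,-0.002,0],1.32],[0.045,[-0.136,-0.002,0],1.41]]'
python3 - <<'E'
from h import *
st()
s=grab_frame("scene")
cv2.imwrite("pics/s2.png",cv2.resize(s[110:260,290:450],None,fx=4,fy=4,interpolation=cv2.INTER_CUBIC)[:,:,::-1])
E
```

```text
clock: 8.08
tool_pos: [657.3, 11.3, 181.7]
eef_rot: [0.057, 0.707, 0.056, -0.703]
contact_force: [0.4, 0.1, 0.2]
gripper_width: 0.526
clock: 9.08
tool_pos: [517.5, 9.9, 174.5]
eef_rot: [0.499, 0.498, 0.503, -0.5]
contact_force: [-0.8, -1.0, -0.9]
gripper_width: 0.524
t 9.1 tcp [517.5   9.9 174.5] jawyaw 0.004 tilt [-0.006  0.001 -1.   ] F [-0.8 -1.  -0.9] Tz [ 0.02 -0.02 -0.04] w 44.8 q [-0.18  0.01  2.02  0.    1.12 -0.18]
```

View pics/s2.png

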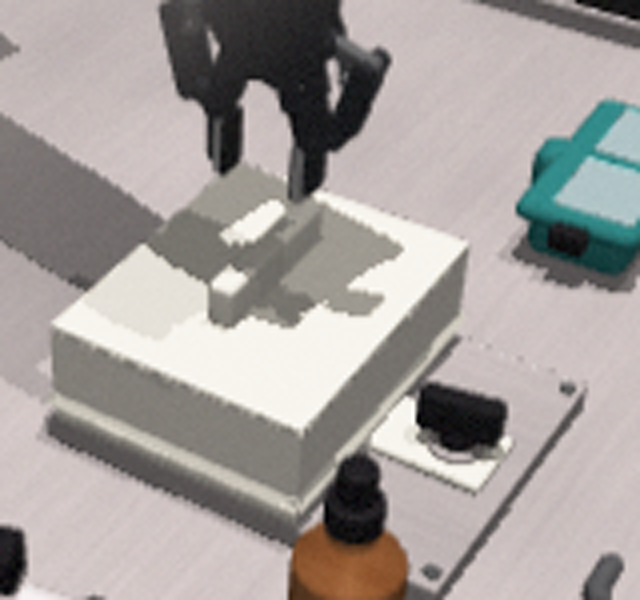

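```bash
python3 -m jog '[[0.045,[0,0,-0.03],0],[0.045,[0,0,-0.045],0],[0.045,[0,0,-0.055],0],[0.045,[0,0,-0.055],0],[0.045,[0,0,-0.055],0]]'
python3 -c "from h import *;st()"
```

```text
clock: 9.55
tool_pos: [518.5, 9.8, 121.5]
eef_rot: [-0.499, -0.5, -0.5, 0.501]
contact_force: [-0.9, -0.4, 0.6]
gripper_width: 0.531
t 9.6 tcp [518.5   9.8 121.5] jawyaw -0.002 tilt [-0.003  0.001 -1.   ] F [-0.9 -0.4  0.6] Tz [-0.03 -0.03  0.  ] w 45.3 q [-0.18  0.08  2.05  0.    1.01 -0.17]
```

```bash
python3 -m jog '[[0.045,[0,0,-0.007],0],[0.045,[0,0,-0.014],0],[0.045,[0,0,-0.014],0],[0,[0,0,-0.014],0],[0,[0,0,-0.014],0],[0,[0,0,-0.014],0],[0,[0,0,-0.014],0],[0,[0,0,-0.014],0]]' 110
python3 -c "from h import *;st()"
python3 -m jog '[[0,[0,0,0.003],0],[0,[0,0,0.006],0],[0,[0,0,0.009],0],[0,[0,0,0.012],0],[0,[0,0,0.015],0],[0,[0,0,0.018],0],[0,[0,0,0.021],0],[0,[0,0,0.021],0]]'
python3 -c "from h import *;st()"
```

```text
clock: 10.22
tool_pos: [519.9, 9.6, 109.8]
eef_rot: [0.501, 0.5, 0.5, -0.5]
contact_force: [-0.2, 0.5, 2.4]
gripper_width: 0.187
t 10.2 tcp [519.9   9.6 109.8] jawyaw 0.0 tilt [ 0.001 -0.001 -1.   ] F [-0.2  0.5  2.4] Tz [0.13 0.08 0.46] w 16.0 q [-0.18  0.1   2.06 -0.    0.98 -0.18]
clock: 10.88
tool_pos: [519.1, 10.0, 128.0]
eef_rot: [0.499, 0.501, 0.5, -0.5]
contact_force: [5.0, 0.4, -8.9]
gripper_width: 0.188
t 10.9 tcp [519.1  10.  128. ] jawyaw -0.001 tilt [ 0.     0.001 -1.   ] F [ 5.   0.4 -8.9] Tz [ 0.1  -0.91  0.32] w 16.1 q [-0.18  0.07  2.05  0.    1.02 -0.18]
```

```bash
python3 -m jog '[[0,[0,0,0.007],0],[0,[0,0,0.014],0],[0,[0,0,0.021],0],[0,[0,0,0.028],0],[0,[0,0,0.035],0],[0,[0,0,0.042],0],[0,[0,0,0.049],0],[0,[0,0,0.056],0],[0,[0,0,0.066],0],[0,[0,0,0.078],0],[0,[0,0,0.09],0],[0,[0,0,0.09],0]]'
python3 - <<'E'
from h import *
st()
s=grab_frame("scene")
cv2.imwrite("pics/s3.png",cv2.resize(s[60:300,260:500],None,fx=2.5,fy=2.5,interpolation=cv2.INTER_CUBIC)[:,:,::-1])
E
```

```text
clock: 11.88
tool_pos: [521.3, 9.4, 224.0]
eef_rot: [0.502, 0.502, 0.498, -0.499]
contact_force: [1.2, 0.3, -1.6]
gripper_width: 0.186
t 11.9 tcp [521.3   9.4 224. ] jawyaw -0.001 tilt [ 0.006 -0.001 -1.   ] F [ 1.2  0.3 -1.6] Tz [-0.07 -0.03 -0.01] w 15.9 q [-0.18 -0.04  1.97  0.    1.21 -0.18]
```

View pics/s3.png

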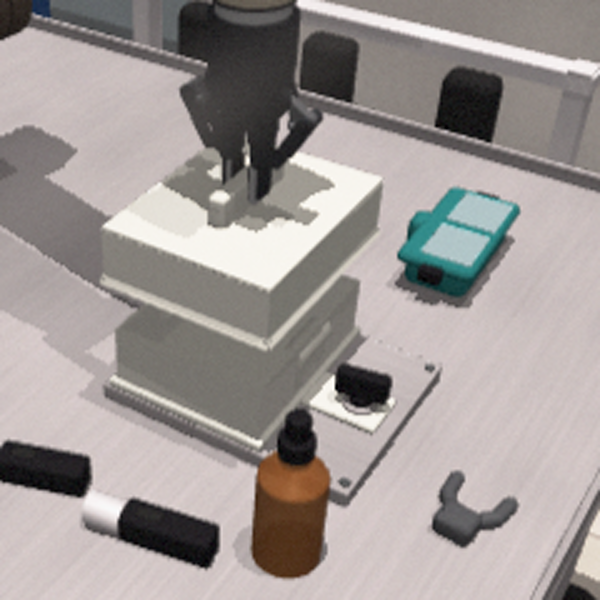

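```bash
python3 -m jog '[[0,[-0.008,0.025,0],0],[0,[-0.016,0.05,0],0],[0,[-0.024,0.075,0],0],[0,[-0.032,0.1,0],0],[0,[-0.04,0.125,0],0],[0,[-0.048,0.15,0],0],[0,[-0.056,0.175,0],0],[0,[-0.064,0.2,0],0],[0,[-0.072,0.225,0],0],[0,[-0.075,0.245,0],0],[0,[-0.075,0.255,0],0],[0,[-0.075,0.255,0],0]]'
python3 -m jog '[[0,[0,0,-0.02],0],[0,[0,0,-0.04],0],[0,[0,0,-0.06],0],[0,[0,0,-0.08],0],[0,[0,0,-0.1],0],[0,[0,0,-0.115],0],[0,[0,0,-0.125],0],[0,[0,0,-0.13],0],[0,[0,0,-0.133],0],[0,[0,0,-0.133],0]]'
python3 -c "from h import *;st()"
```

```text
clock: 12.93
tool_pos: [444.0, 266.0, 219.6]
eef_rot: [0.5, 0.499, 0.501, -0.5]
contact_force: [-1.0, -1.1, -2.4]
gripper_width: 0.188
clock: 13.77
tool_pos: [444.8, 264.3, 87.0]
eef_rot: [-0.5, -0.5, -0.5, 0.5]
contact_force: [0.6, -0.2, -2.6]
gripper_width: 0.186
t 13.8 tcp [444.8 264.3  87. ] jawyaw -0.001 tilt [ 0. -0. -1.] F [ 0.6 -0.2 -2.6] Tz [ 0.01 -0.01  0.  ] w 15.9 q [ 0.34  0.13  2.07 -0.    0.94  0.34]
```

```bash
python3 -m jog '[[0,[0,0,-0.003],0],[0,[0,0,-0.005],0],[0,[0,0,-0.007],0],[0,[0,0,-0.009],0],[0,[0,0,-0.009],0]]'
python3 -c "from h import *;st()"
```

```text
clock: 14.18
tool_pos: [445.0, 264.9, 79.6]
eef_rot: [0.5, 0.5, 0.5, -0.5]
contact_force: [-2.5, -2.4, 5.7]
gripper_width: 0.186
t 14.2 tcp [445.  264.9  79.6] jawyaw -0.001 tilt [ 0. -0. -1.] F [-2.5 -2.4  5.7] Tz [-0.29  0.46  0.04] w 15.9 q [ 0.34  0.14  2.07 -0.    0.93  0.34]
```

```bash
python3 -m jog '[[0.06,[0,0,0],0],[0.06,[0,0,0],0],[0.06,[0,0,0],0],[0.06,[0,0,0],0],[0.06,[0,0,0.03],0],[0.06,[0,0,0.07],0],[0.06,[0,0,0.11],0],[0.06,[0,0,0.15],0],[0.06,[0,0,0.15],0],[0.06,[0,0,0.15],0]]' 40
cat >> h.py <<'E'
def items():
    "torches & carabiners: mask pixels carried to a plane, world rect"
    for n in("top","scene"):
        grab_frame(n)
        for t,z in(("torch0",18 if n=="top" else 16),("carabiner0",6)):
            for d in trace(n,t):
                v,u=np.nonzero(d["pixels"]); p=np.array([ray(n,a,b,z) for a,b in zip(u,v)],np.float32)
                if len(p)<20: continue
                c,s,a=cv2.minAreaRect(p); a=a if s[0]>s[1] else a+90
                print(n,t,round(d["conf"],2),"mean",np.round(p.mean(0)),"rect",np.round(c),np.round(s),"long axis deg",round((a+90)%180-90,1))
E
python3 -c "from h import *;st();items();cv2.imwrite('pics/t4.png',grab_frame('top')[60:300,120:500,::-1].repeat(2,0).repeat(2,1))"
```

```text
clock: 15.02
tool_pos: [446.3, 265.4, 231.8]
eef_rot: [0.501, 0.503, 0.499, -0.498]
contact_force: [-0.0, -0.4, -1.0]
gripper_width: 0.698
t 15.0 tcp [446.3 265.4 231.8] jawyaw -0.001 tilt [ 0.007  0.003 -1.   ] F [-0.  -0.4 -1. ] Tz [0.03 0.   0.07] w 59.6 q [ 0.34 -0.06  1.97  0.    1.22  0.34]
top torch0 0.91 mean [ 438. -224.] rect [ 436. -223.] [117.  31.] long axis deg 16.6
top torch0 0.84 mean [ 573. -220.] rect [ 573. -219.] [121.  33.] long axis deg 11.4
top carabiner0 0.87 mean [ 415. -358.] rect [ 420. -357.] [97. 52.] long axis deg 9.7
top carabiner0 0.76 mean [ 283. -430.] rect [ 282. -431.] [ 53. 103.] long axis deg -49.0
top carabiner0 0.5 mean [ 497. -479.] rect [ 498. -476.] [49. 99.] long axis deg -70.1
top carabiner0 0.21 mean [669.  17.] rect [669.  17.] [59. 27.] long axis deg 7.2Traceback (most recent call last):
  File "<string>", line 1, in <module>
    from h import *;st();items();cv2.imwrite('pics/t4.png',grab_frame('top')[60:300,120:500,::-1].repeat(2,0).repeat(2,1))
                         ~~~~~^^
  File "h.py", line 30, in items
    v,u=np.nonzero(d["pixels"]); p=np.array([ray(n,a,b,z) for a,b in zip(u,v)],np.float32)
                                             ~~~^^^^^^^^^
  File "h.py", line 7, in ray
    M=P(n); A=np.c_[M[:,:2],-np.array([u,v,1])]
  File "h.py", line 4, in P
    p=camera_params(n); return np.array(p["K"])@np.array(p["view"])[:3]
ValueError: time passes only in moves, steps and waits
```

```bash
sed -i 's/^def P(n):/from functools import cache\n@cache\ndef P(n):/' h.py; python3 -m jog '[[0.05,[0.127,-0.485,0],-1.37],[0.05,[0.127,-0.485,0],-1.37],[0.05,[0.127,-0.485,0],-1.37],[0.05,[0.127,-0.485,0],-1.37],[0.05,[0.127,-0.485,0],-1.37],[0.05,[0.127,-0.485,0],-1.37],[0.05,[0.127,-0.485,0],-1.37],[0.05,[0.127,-0.485,0],-1.37],[0.05,[0.127,-0.485,0],-1.37],[0.05,[0.127,-0.485,0],-1.37],[0.05,[0.127,-0.485,0],-1.37],[0.05,[0.127,-0.485,0],-1.37]]'
python3 -m jog '[[0.05,[0,0,0],0],[0.05,[0,0,0],0]]'
python3 - <<'E'
from h import *
st()
items()
s=grab_frame("scene")
cv2.imwrite("pics/s4.png",cv2.resize(s[140:360,180:460],None,fx=2.5,fy=2.5,interpolation=cv2.INTER_CUBIC)[:,:,::-1])
E
```

```text
clock: 16.17
tool_pos: [570.2, -220.6, 225.0]
eef_rot: [-0.068, -0.702, -0.07, 0.705]
contact_force: [-0.2, 0.9, -0.0]
gripper_width: 0.586
clock: 16.33
tool_pos: [570.1, -220.6, 224.9]
eef_rot: [-0.068, -0.702, -0.07, 0.705]
contact_force: [-0.3, 0.9, -0.6]
gripper_width: 0.582
t 16.3 tcp [ 570.1 -220.6  224.9] jawyaw -1.374 tilt [-0.004  0.003 -1.   ] F [-0.3  0.9 -0.6] Tz [ 0.03 -0.05  0.02] w 49.7 q [-0.54  0.17  1.75  0.    1.23  0.84]
top torch0 0.5 mean [ 399. -237.] rect [ 404. -239.] [34. 55.] long axis deg -1.8
top carabiner0 0.89 mean [ 283. -429.] rect [ 284. -430.] [51. 98.] long axis deg -47.3
top carabiner0 0.87 mean [ 420. -356.] rect [ 422. -356.] [101.  50.] long axis deg 14.7
top carabiner0 0.72 mean [ 690. -168.] rect [ 690. -167.] [58. 85.] long axis deg -27.7
top carabiner0 0.61 mean [ 501. -479.] rect [ 497. -476.] [48. 99.] long axis deg -64.8
scene torch0 0.92 mean [ 577. -219.] rect [ 573. -219.] [132.  52.] long axis deg 9.0
scene torch0 0.7 mean [ 440. -223.] rect [ 435. -225.] [130.  54.] long axis deg 20.1
scene carabiner0 0.95 mean [ 425. -355.] rect [ 424. -355.] [101.  53.] long axis deg 10.6
scene carabiner0 0.81 mean [ 287. -431.] rect [ 285. -430.] [ 53. 105.] long axis deg -45.8
scene carabiner0 0.6 mean [ 499. -476.] rect [ 499. -474.] [ 51. 104.] long axis deg -67.6
scene carabiner0 0.49 mean [ 656. -115.] rect [ 648. -100.] [ 66. 210.] long axis deg -62.3
```

View pics/s4.png

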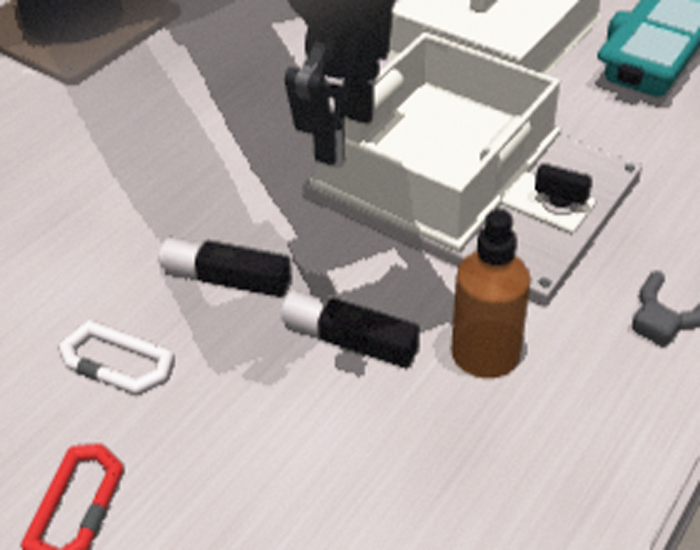

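```bash
python3 -m jog '[[0.05,[0.003,0,-0.04],0],[0.05,[0.003,0,-0.08],0],[0.05,[0.003,0,-0.12],0],[0.05,[0.003,0,-0.15],0],[0.05,[0.003,0,-0.175],0],[0.05,[0.003,0,-0.19],0],[0.05,[0.003,0,-0.203],0],[0.05,[0.003,0,-0.203],0],[0.05,[0.003,0,-0.203],0]]'
python3 -m jog '[[0,[0,0,0],0],[0,[0,0,0],0],[0,[0,0,0],0],[0,[0,0,0],0],[0,[0,0,0],0]]' 70
python3 -c "from h import *;st()"
python3 -m jog '[[0,[0,0,0.02],0],[0,[0,0,0.05],0],[0,[0,0,0.08],0],[0,[0,0,0.11],0],[0,[0,0,0.14],0],[0,[0,0,0.17],0],[0,[0,0,0.18],0],[0,[0,0,0.18],0]]'
python3 -c "from h import *;st()"
```

```text
clock: 17.43
tool_pos: [574.2, -218.6, 25.1]
eef_rot: [-0.071, -0.703, -0.071, 0.704]
contact_force: [0.2, 0.3, 0.5]
gripper_width: 0.588
clock: 17.85
tool_pos: [575.6, -219.7, 27.4]
eef_rot: [0.071, 0.705, 0.07, -0.702]
contact_force: [0.5, 0.1, 6.0]
gripper_width: 0.331
t 17.9 tcp [ 575.6 -219.7   27.4] jawyaw -1.371 tilt [ 0.004 -0.002 -1.   ] F [0.5 0.1 6. ] Tz [0.19 0.1  0.03] w 28.3 q [-0.53  0.41  1.85  0.    0.88  0.84]
clock: 18.52
tool_pos: [575.7, -220.0, 208.9]
eef_rot: [0.072, 0.706, 0.069, -0.701]
contact_force: [0.6, -0.3, -1.2]
gripper_width: 0.33
t 18.5 tcp [ 575.7 -220.   208.9] jawyaw -1.371 tilt [ 0.007 -0.004 -1.   ] F [ 0.6 -0.3 -1.2] Tz [-0.03  0.01  0.01] w 28.2 q [-0.53  0.18  1.76 -0.    1.19  0.84]
```

```bash
python3 -m jog '[[0,[-0.008,0.035,0],-0.05],[0,[-0.016,0.07,0],-0.1],[0,[-0.024,0.105,0],-0.15],[0,[-0.032,0.14,0],-0.2],[0,[-0.04,0.175,0],-0.2],[0,[-0.048,0.21,0],-0.2],[0,[-0.056,0.24,0],-0.2],[0,[-0.056,0.259,0],-0.2],[0,[-0.056,0.259,0],-0.2],[0,[-0.056,0.259,0],-0.2]]'
python3 -c "from h import *;st()"
python3 -m jog '[[0,[0,0,-0.03],0],[0,[0,0,-0.06],0],[0,[0,0,-0.09],0],[0,[0,0,-0.1],0],[0,[0,0,-0.1],0],[0,[0,0,-0.1],0]]'
python3 - <<'E'
from h import *
st()
s=grab_frame("scene")
cv2.imwrite("pics/s5.png",cv2.resize(s[80:280,280:460],None,fx=3,fy=3,interpolation=cv2.INTER_CUBIC)[:,:,::-1])
E
```

```text
clock: 19.35
tool_pos: [516.7, 40.8, 202.4]
eef_rot: [-0.001, -0.706, -0.001, 0.709]
contact_force: [0.2, 0.4, -1.7]
gripper_width: 0.328
t 19.4 tcp [516.7  40.8 202.4] jawyaw -1.569 tilt [-0.004 -0.    -1.   ] F [ 0.2  0.4 -1.7] Tz [-0.    0.01 -0.01] w 28.0 q [-0.12 -0.02  1.99 -0.    1.17  1.45]
clock: 19.85
tool_pos: [518.6, 38.6, 104.3]
eef_rot: [0.0, -0.707, 0.001, 0.707]
contact_force: [1.2, -0.4, -0.8]
gripper_width: 0.326
t 19.9 tcp [518.6  38.6 104.3] jawyaw -1.572 tilt [-0. -0. -1.] F [ 1.2 -0.4 -0.8] Tz [-0.08 -0.19  0.04] w 27.8 q [-0.12  0.11  2.06 -0.    0.98  1.45]
```

View pics/s5.png

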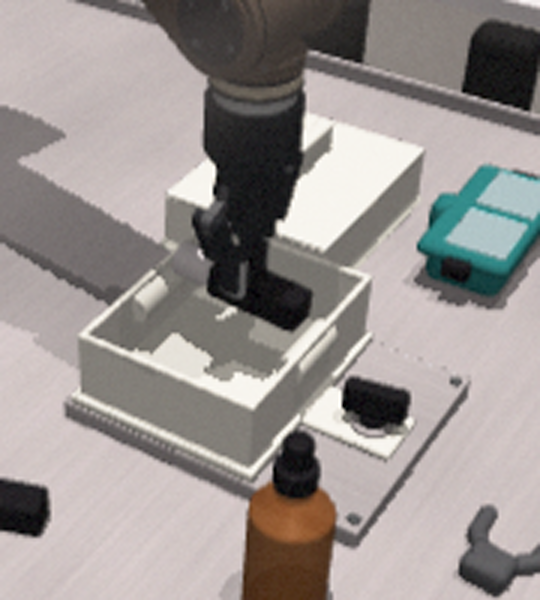

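```bash
python3 -m jog '[[0,[0,0,-0.01],0],[0,[0,0,-0.02],0],[0,[0,0,-0.03],0],[0,[0,0,-0.04],0],[0,[0,0,-0.048],0],[0,[0,0,-0.052],0],[0,[0,0,-0.052],0]]'
python3 -c "from h import *;st()"
```

```text
clock: 20.48
tool_pos: [517.1, 39.5, 54.1]
eef_rot: [-0.0, -0.705, 0.0, 0.709]
contact_force: [-6.9, -0.9, 11.6]
gripper_width: 0.33
t 20.5 tcp [517.1  39.5  54.1] jawyaw -1.571 tilt [-0.005 -0.001 -1.   ] F [-6.9 -0.9 11.6] Tz [-0.23  0.7  -0.04] w 28.2 q [-0.12  0.19  2.08 -0.    0.88  1.45]
```

```bash
python3 -m jog '[[0.04,[0,0,0],0],[0.04,[0,0,0],0],[0.04,[0,0,0.003],0],[0.04,[0,0,0.03],0],[0.04,[0,0,0.06],0],[0.04,[0,0,0.09],0],[0.045,[0,0,0.12],0],[0.05,[0,0,0.15],0],[0.05,[0,0,0.15],0],[0.05,[0,0,0.15],0]]'
python3 -m jog '[[0.05,[-0.08,-0.263,0],0.3],[0.05,[-0.08,-0.263,0],0.3],[0.05,[-0.08,-0.263,0],0.3],[0.05,[-0.08,-0.263,0],0.3],[0.05,[-0.08,-0.263,0],0.3],[0.05,[-0.08,-0.263,0],0.3],[0.05,[-0.08,-0.263,0],0.3],[0.05,[-0.08,-0.263,0],0.3],[0.05,[-0.08,-0.263,0],0.3],[0.05,[-0.08,-0.263,0],0.3]]'
python3 - <<'E'
from h import *
st()
items()
s=grab_frame("scene")
cv2.imwrite("pics/s6.png",cv2.resize(s[120:320,140:440],None,fx=2.5,fy=2.5,interpolation=cv2.INTER_CUBIC)[:,:,::-1])
E
```

```text
clock: 21.32
tool_pos: [519.1, 39.8, 205.2]
eef_rot: [0.0, 0.709, -0.0, -0.706]
contact_force: [0.3, -0.2, -0.5]
gripper_width: 0.586
clock: 22.15
tool_pos: [437.3, -222.3, 201.2]
eef_rot: [-0.104, -0.698, -0.106, 0.7]
contact_force: [0.3, 0.5, -0.2]
gripper_width: 0.586
t 22.1 tcp [ 437.3 -222.3  201.2] jawyaw -1.272 tilt [-0.003  0.003 -1.   ] F [ 0.3  0.5 -0.2] Tz [-0.05  0.01  0.02] w 50.0 q [-0.68 -0.09  2.06  0.    1.17  0.59]
top torch0 0.57 mean [521.  41.] rect [520.  42.] [ 31. 118.] long axis deg -0.7
top carabiner0 0.76 mean [ 496. -474.] rect [ 497. -475.] [ 50. 100.] long axis deg -67.4
top carabiner0 0.74 mean [ 399. -367.] rect [ 403. -368.] [45. 73.] long axis deg -36.7
top carabiner0 0.68 mean [526.  43.] rect [520.  43.] [ 31. 122.] long axis deg -0.6
top carabiner0 0.65 mean [ 284. -432.] rect [ 283. -430.] [50. 98.] long axis deg -48.8
scene torch0 0.8 mean [495.  73.] rect [488.  72.] [119.  60.] long axis deg 0.7
scene torch0 0.7 mean [ 439. -223.] rect [ 435. -223.] [131.  55.] long axis deg 19.2
scene carabiner0 0.96 mean [ 283. -429.] rect [ 282. -428.] [ 51. 105.] long axis deg -48.2
scene carabiner0 0.82 mean [ 499. -477.] rect [ 498. -474.] [ 52. 105.] long axis deg -68.3
scene carabiner0 0.62 mean [ 425. -355.] rect [ 423. -355.] [104.  53.] long axis deg 11.4
```

View pics/s6.png

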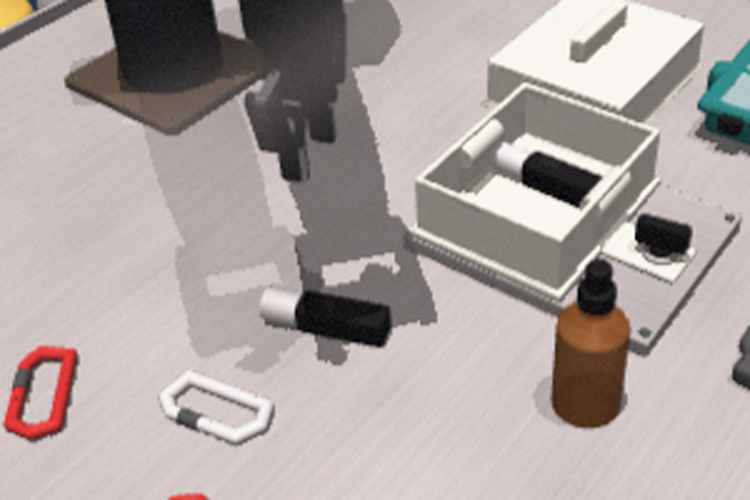

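```bash
python3 -m jog '[[0.05,[0,-0.001,-0.04],0],[0.05,[0,-0.001,-0.08],0],[0.05,[0,-0.001,-0.115],0],[0.05,[0,-0.001,-0.145],0],[0.05,[0,-0.001,-0.165],0],[0.05,[0,-0.001,-0.176],0],[0.05,[0,-0.001,-0.176],0],[0.05,[0,-0.001,-0.176],0]]'
python3 -m jog '[[0,[0,0,0],0],[0,[0,0,0],0],[0,[0,0,0],0],[0,[0,0,0],0],[0,[0,0,0],0]]' 70
python3 -c "from h import *;st()"
python3 -m jog '[[0,[0,0,0.02],0],[0,[0,0,0.05],0],[0,[0,0,0.08],0],[0,[0,0,0.11],0],[0,[0,0,0.14],0],[0,[0,0,0.17],0],[0,[0,0,0.18],0],[0,[0,0,0.18],0]]'
python3 -c "from h import *;st()"
```

```text
clock: 23.17
tool_pos: [438.5, -224.0, 27.4]
eef_rot: [0.106, 0.699, 0.106, -0.699]
contact_force: [-0.8, -0.7, 0.8]
gripper_width: 0.586
clock: 23.58
tool_pos: [439.7, -225.1, 29.4]
eef_rot: [0.107, 0.7, 0.105, -0.698]
contact_force: [-1.2, 0.9, 6.8]
gripper_width: 0.328
t 23.6 tcp [ 439.7 -225.1   29.4] jawyaw -1.271 tilt [ 0.004 -0.003 -1.   ] F [-1.2  0.9  6.8] Tz [0.29 0.09 0.02] w 28.0 q [-0.68  0.18  2.15  0.    0.81  0.59]
clock: 24.25
tool_pos: [439.6, -225.2, 210.6]
eef_rot: [0.108, 0.701, 0.103, -0.697]
contact_force: [-0.9, 0.3, -1.3]
gripper_width: 0.33
t 24.2 tcp [ 439.6 -225.2  210.6] jawyaw -1.271 tilt [ 0.006 -0.005 -1.   ] F [-0.9  0.3 -1.3] Tz [0.01 0.01 0.02] w 28.2 q [-0.68 -0.09  2.05 -0.    1.18  0.59]
```

```bash
python3 -m jog '[[0,[0.012,0.03,0],-0.05],[0,[0.024,0.06,0],-0.1],[0,[0.036,0.09,0],-0.15],[0,[0.048,0.12,0],-0.2],[0,[0.06,0.15,0],-0.25],[0,[0.072,0.18,0],-0.3],[0,[0.08,0.2,0],-0.3],[0,[0.08,0.208,0],-0.3],[0,[0.08,0.208,0],-0.3],[0,[0.08,0.208,0],-0.3]]'
python3 -c "from h import *;st()"
python3 -m jog '[[0,[0,0,-0.03],0],[0,[0,0,-0.06],0],[0,[0,0,-0.09],0],[0,[0,0,-0.11],0],[0,[0,0,-0.12],0],[0,[0,0,-0.13],0],[0,[0,0,-0.14],0],[0,[0,0,-0.145],0],[0,[0,0,-0.148],0],[0,[0,0,-0.15],0],[0,[0,0,-0.15],0]]'
python3 -c "from h import *;st()"
```

```text
clock: 25.08
tool_pos: [516.9, -16.1, 205.0]
eef_rot: [-0.0, -0.706, -0.0, 0.708]
contact_force: [-0.8, -0.9, -1.1]
gripper_width: 0.327
t 25.1 tcp [516.9 -16.1 205. ] jawyaw -1.57 tilt [-0.003  0.    -1.   ] F [-0.8 -0.9 -1.1] Tz [-0.03 -0.01 -0.  ] w 28.0 q [-0.23 -0.03  1.99 -0.    1.18  1.34]
clock: 26.0
tool_pos: [524.3, -19.6, 77.1]
eef_rot: [0.002, 0.708, -0.001, -0.707]
contact_force: [-38.7, 4.3, 96.9]
gripper_width: 0.33
t 26.0 tcp [524.3 -19.6  77.1] jawyaw -1.569 tilt [ 0.001 -0.004 -1.   ] F [-38.7   4.3  96.9] Tz [1.02 6.75 0.22] w 28.2 q [-0.23  0.16  2.06 -0.    0.92  1.34]
```

```bash
python3 -m jog '[[0,[0,0,0.03],0],[0,[0,0,0.06],0],[0,[0,0,0.06],0],[0,[0,0,0.06],0]]'
python3 - <<'E'
from h import *
st()
s=grab_frame("scene"); t=grab_frame("top")
a=cv2.resize(s[120:250,290:420],(400,400),interpolation=cv2.INTER_CUBIC);b=cv2.resize(t[130:230,240:340],(400,400),interpolation=cv2.INTER_CUBIC)
cv2.imwrite("pics/s7.png",np.hstack([a,b])[:,:,::-1])
E
```

```text
clock: 26.33
tool_pos: [519.2, -17.8, 119.0]
eef_rot: [-0.0, 0.709, -0.001, -0.705]
contact_force: [-0.3, -0.1, -2.8]
gripper_width: 0.333
t 26.3 tcp [519.2 -17.8 119. ] jawyaw -1.573 tilt [ 0.005 -0.002 -1.   ] F [-0.3 -0.1 -2.8] Tz [0.03 0.   0.01] w 28.4 q [-0.23  0.08  2.05 -0.    1.    1.34]
```

View pics/s7.png

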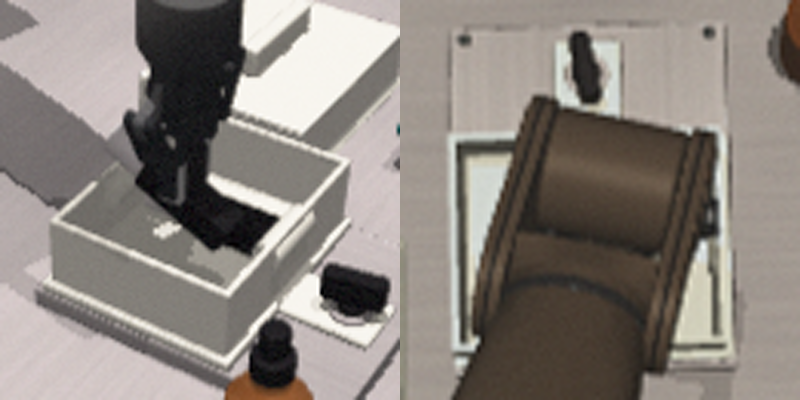

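```bash
python3 -m jog '[[0,[0,0,0.04],0],[0,[0,0,0.08],0],[0,[0,-0.04,0.09],0],[0,[0,-0.08,0.09],0],[0,[0,-0.12,0.09],0],[0,[0,-0.16,0.09],0],[0,[0,-0.2,0.09],0],[0,[0,-0.22,0.09],0],[0,[0,-0.22,0.09],0]]'
python3 - <<'E'
from h import *
st()
items()
s=grab_frame("scene"); t=grab_frame("top")
a=cv2.resize(s[100:290,260:450],(400,400),interpolation=cv2.INTER_CUBIC);b=cv2.resize(t[130:230,240:340],(400,400),interpolation=cv2.INTER_CUBIC)
cv2.imwrite("pics/s8.png",np.hstack([a,b])[:,:,::-1])
E
```

```text
clock: 27.18
tool_pos: [516.4, -240.2, 203.6]
eef_rot: [0.002, -0.706, 0.002, 0.709]
contact_force: [-1.0, 0.8, -2.4]
gripper_width: 0.325
t 27.2 tcp [ 516.4 -240.2  203.6] jawyaw -1.576 tilt [-0.004  0.001 -1.   ] F [-1.   0.8 -2.4] Tz [ 0.02 -0.01 -0.04] w 27.8 q [-0.61  0.09  1.87 -0.    1.18  0.96]
top torch0 0.75 mean [522.  41.] rect [520.  42.] [ 36. 118.] long axis deg -3.4
top carabiner0 0.73 mean [ 421. -356.] rect [ 422. -357.] [100.  51.] long axis deg 9.7
top carabiner0 0.67 mean [ 289. -432.] rect [ 284. -430.] [47. 96.] long axis deg -47.2
top carabiner0 0.63 mean [ 495. -474.] rect [ 497. -474.] [ 48. 101.] long axis deg -66.2
top carabiner0 0.45 mean [537.  11.] rect [562.  14.] [259. 216.] long axis deg 1.0
scene torch0 0.95 mean [494.  73.] rect [488.  74.] [123.  67.] long axis deg 0.2
scene torch0 0.82 mean [408. -85.] rect [369. -71.] [ 58. 206.] long axis deg -19.4
scene carabiner0 0.72 mean [ 498. -476.] rect [ 498. -474.] [ 53. 106.] long axis deg -65.4
scene carabiner0 0.66 mean [ 285. -430.] rect [ 283. -430.] [ 55. 108.] long axis deg -48.2
scene carabiner0 0.61 mean [ 424. -354.] rect [ 423. -355.] [104.  54.] long axis deg 12.6
scene carabiner0 0.54 mean [421. 329.] rect [423. 314.] [232. 319.] long axis deg -89.2
```

View pics/s8.png

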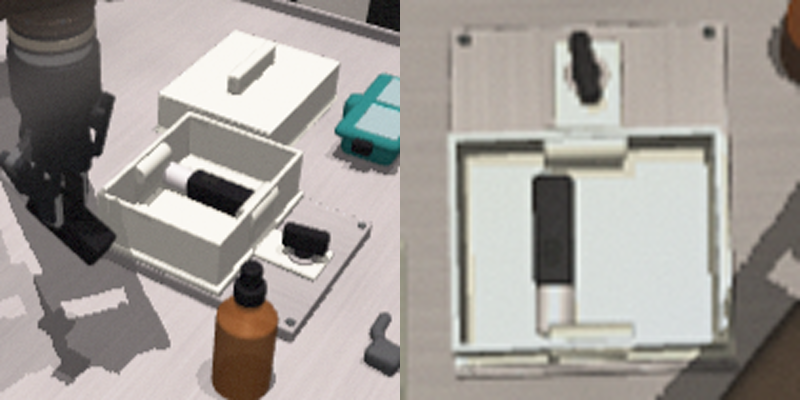

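```bash
python3 -m jog '[[0,[0.002,0.035,0],0],[0,[0.002,0.07,0],0],[0,[0.002,0.105,0],0],[0,[0.002,0.14,0],0],[0,[0.002,0.175,0],0],[0,[0.002,0.192,0],0],[0,[0.002,0.192,0],0],[0,[0.002,0.192,0],0],[0,[0.002,0.192,-0.03],0],[0,[0.002,0.192,-0.06],0],[0,[0.002,0.192,-0.07],0],[0,[0.002,0.192,-0.07],0]]'
python3 -c "from h import *;st()"
python3 -m jog '[[0,[0,0,-0.01],0],[0,[0,0,-0.02],0],[0,[0,0,-0.03],0],[0,[0,0,-0.04],0],[0,[0,0,-0.05],0],[0,[0,0,-0.05],0]]'
python3 -c "from h import *;st()"
```

```text
clock: 28.58
tool_pos: [517.6, -44.2, 133.5]
eef_rot: [0.001, -0.705, -0.0, 0.71]
contact_force: [-0.4, 1.1, -2.9]
gripper_width: 0.329
t 28.6 tcp [517.6 -44.2 133.5] jawyaw -1.572 tilt [-0.007  0.002 -1.   ] F [-0.4  1.1 -2.9] Tz [-0.01 -0.02  0.01] w 28.1 q [-0.28  0.07  2.04 -0.    1.04  1.29]
clock: 29.08
tool_pos: [518.5, -43.6, 84.4]
eef_rot: [0.001, -0.706, -0.0, 0.709]
contact_force: [-0.1, -0.3, -1.2]
gripper_width: 0.328
t 29.1 tcp [518.5 -43.6  84.4] jawyaw -1.571 tilt [-0.004  0.001 -1.   ] F [-0.1 -0.3 -1.2] Tz [0.05 0.05 0.01] w 28.0 q [-0.28  0.14  2.06 -0.    0.94  1.29]
```

```bash
python3 -m jog '[[0,[0.001,-0.003,0],0],[0,[0.001,-0.003,-0.004],0],[0,[0.001,-0.003,-0.008],0],[0,[0.001,-0.003,-0.012],0],[0,[0.001,-0.003,-0.015],0]]'
python3 -c "from h import *;st()"
python3 -m jog '[[0,[0,0,-0.003],0],[0,[0,0,-0.006],0],[0,[0,0,-0.006],0]]'
python3 -c "from h import *;st()"
```

```text
clock: 29.5
tool_pos: [521.2, -47.5, 76.5]
eef_rot: [-0.001, -0.705, -0.0, 0.709]
contact_force: [-21.9, 2.4, 40.3]
gripper_width: 0.328
t 29.5 tcp [521.2 -47.5  76.5] jawyaw -1.57 tilt [-0.005 -0.    -1.   ] F [-21.9   2.4  40.3] Tz [0.41 3.06 0.08] w 28.0 q [-0.28  0.16  2.06 -0.    0.93  1.29]
clock: 29.75
tool_pos: [520.4, -47.7, 73.0]
eef_rot: [-0.001, -0.704, -0.0, 0.71]
contact_force: [-24.9, 0.9, 41.8]
gripper_width: 0.33
t 29.8 tcp [520.4 -47.7  73. ] jawyaw -1.569 tilt [-0.008 -0.001 -1.   ] F [-24.9   0.9  41.8] Tz [ 0.19  3.63 -0.02] w 28.2 q [-0.28  0.17  2.06 -0.    0.92  1.29]
```

```bash
python3 -m jog '[[0,[0,0,0],0],[0,[0,0,0],0]]' 20
python3 -m jog '[[0,[0,0,-0.004],0],[0,[0,0,-0.008],0],[0,[0,0,-0.012],0],[0,[0,0,-0.012],0]]'
python3 -c "from h import *;st()"
```

```text
clock: 29.92
tool_pos: [520.4, -47.7, 73.1]
eef_rot: [-0.001, -0.704, -0.0, 0.71]
contact_force: [-25.7, 1.2, 41.7]
gripper_width: 0.334
clock: 30.25
tool_pos: [523.0, -48.6, 61.0]
eef_rot: [0.002, 0.708, -0.001, -0.707]
contact_force: [-17.5, -0.9, 31.9]
gripper_width: 0.333
t 30.2 tcp [523.  -48.6  61. ] jawyaw -1.569 tilt [ 0.001 -0.004 -1.   ] F [-17.5  -0.9  31.9] Tz [-0.31  1.85 -0.09] w 28.4 q [-0.28  0.19  2.06 -0.    0.89  1.29]
```

Pivoting level; go on to about 56, then release and look.

```bash
python3 -m jog '[[0,[-0.001,0,-0.003],0],[0,[-0.001,0,-0.005],0],[0,[-0.001,0,-0.005],0],[0.036,[-0.001,0.001,-0.005],0],[0.036,[-0.001,0.001,-0.005],0],[0.036,[-0.001,0.001,-0.003],0],[0.036,[-0.001,0.001,0.03],0],[0.036,[-0.001,0.001,0.06],0],[0.036,[-0.001,0.001,0.1],0],[0.06,[-0.001,0.001,0.14],0],[0.07,[-0.001,0.001,0.15],0],[0.07,[-0.001,0.001,0.15],0]]'
python3 -m jog '[[0.07,[-0.1,-0.31,0],0.17],[0.07,[-0.1,-0.31,0],0.17],[0.07,[-0.1,-0.31,0],0.17],[0.07,[-0.1,-0.31,0],0.17],[0.07,[-0.1,-0.31,0],0.17],[0.07,[-0.1,-0.31,0],0.17],[0.07,[-0.1,-0.31,0],0.17],[0.07,[-0.1,-0.31,0],0.17],[0.07,[-0.1,-0.31,0],0.17],[0.07,[-0.1,-0.31,0],0.17]]'
python3 - <<'E'
from h import *
st()
items()
s=grab_frame("scene"); t=grab_frame("top")
a=cv2.resize(s[120:310,160:420],(547,400),interpolation=cv2.INTER_CUBIC);b=cv2.resize(t[140:225,260:313],(249,400),interpolation=cv2.INTER_CUBIC)
cv2.imwrite("pics/s9.png",np.hstack([a,b])[:,:,::-1])
E
```

```text
clock: 31.25
tool_pos: [523.1, -46.8, 209.7]
eef_rot: [0.001, 0.711, -0.001, -0.703]
contact_force: [0.1, -1.0, -0.4]
gripper_width: 0.812
clock: 32.08
tool_pos: [418.6, -357.1, 201.6]
eef_rot: [-0.057, -0.704, -0.06, 0.705]
contact_force: [0.4, -0.2, -0.7]
gripper_width: 0.822
t 32.1 tcp [ 418.6 -357.1  201.6] jawyaw -1.405 tilt [-0.002  0.003 -1.   ] F [ 0.4 -0.2 -0.7] Tz [ 0.04  0.02 -0.01] w 70.2 q [-0.89  0.05  1.92  0.    1.17  0.51]
top torch0 0.89 mean [512. -47.] rect [512. -46.] [ 28. 111.] long axis deg -1.1
top torch0 0.86 mean [520.  42.] rect [520.  42.] [ 37. 124.] long axis deg -0.6
top carabiner0 0.64 mean [ 458. -338.] rect [ 459. -339.] [23. 40.] long axis deg -50.4
top carabiner0 0.56 mean [ 518. -512.] rect [ 518. -513.] [33. 16.] long axis deg 42.8
top carabiner0 0.45 mean [ 264. -422.] rect [ 278. -426.] [47. 94.] long axis deg -47.3
scene torch0 0.57 mean [493.  73.] rect [489.  72.] [120.  58.] long axis deg 4.5
scene torch0 0.46 mean [493.   1.] rect [485.   2.] [ 24. 127.] long axis deg -2.2
scene carabiner0 0.72 mean [ 500. -478.] rect [ 498. -474.] [ 51. 105.] long axis deg -68.8
scene carabiner0 0.62 mean [ 286. -430.] rect [ 284. -430.] [ 53. 105.] long axis deg -46.2
```

View pics/s9.png

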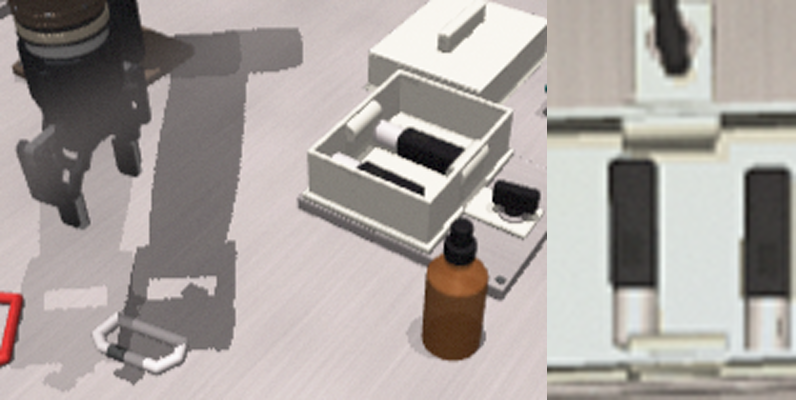

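```bash
python3 -m jog '[[0.07,[0.003,0.001,-0.04],0.02],[0.07,[0.003,0.001,-0.08],0.02],[0.07,[0.003,0.001,-0.12],0.02],[0.07,[0.003,0.001,-0.15],0.02],[0.07,[0.003,0.001,-0.17],0.02],[0.07,[0.003,0.001,-0.18],0.02],[0.07,[0.003,0.001,-0.189],0.02],[0.07,[0.003,0.001,-0.189],0.02],[0.07,[0.003,0.001,-0.189],0.02]]'
python3 -c "from h import *;st()"
python3 -m jog '[[0.03,[0,0,0],0],[0.03,[0,0,0],0],[0.03,[0,0,0],0],[0.03,[0,0,0],0],[0.03,[0,0,0],0]]' 40
python3 -c "from h import *;st()"
```

```text
clock: 33.23
tool_pos: [423.8, -355.6, 16.0]
eef_rot: [0.068, 0.704, 0.067, -0.704]
contact_force: [-0.1, 0.5, 0.5]
gripper_width: 0.82
t 33.2 tcp [ 423.8 -355.6   16. ] jawyaw -1.381 tilt [ 0.001 -0.001 -1.   ] F [-0.1  0.5  0.5] Tz [ 0.01 -0.03 -0.01] w 70.0 q [-0.88  0.32  2.   -0.    0.82  0.5 ]
clock: 33.65
tool_pos: [424.1, -356.1, 17.5]
eef_rot: [0.068, 0.705, 0.066, -0.703]
contact_force: [-0.6, 1.0, 4.9]
gripper_width: 0.524
t 33.6 tcp [ 424.1 -356.1   17.5] jawyaw -1.381 tilt [ 0.002 -0.002 -1.   ] F [-0.6  1.   4.9] Tz [0.26 0.17 0.02] w 44.8 q [-0.88  0.32  2.    0.    0.82  0.5 ]
```

```bash
python3 -m jog '[[0.03,[0,0,0.01],0],[0.03,[0,0,0.03],0],[0.03,[0,0,0.06],0],[0.03,[0,0,0.09],0],[0.03,[0,0,0.12],0],[0.03,[0,0,0.15],0],[0.03,[0,0,0.18],0],[0.03,[0,0,0.18],0]]' 60
python3 - <<'E'
from h import *
st()
for n in("scene","top"):
    grab_frame(n)
    for d in trace(n,"carabiner0"):
        v,u=np.nonzero(d["pixels"]); print(n,round(d["conf"],2),len(u),round(u.mean()),round(v.mean()),"at z200",np.round(ray(n,u.mean(),v.mean(),200)),"at z6",np.round(ray(n,u.mean(),v.mean(),6)))
E
```

```text
clock: 34.32
tool_pos: [425.8, -358.2, 204.3]
eef_rot: [0.072, 0.707, 0.063, -0.701]
contact_force: [0.1, -1.5, 1.3]
gripper_width: 0.353
t 34.3 tcp [ 425.8 -358.2  204.3] jawyaw -1.381 tilt [ 0.01  -0.012 -1.   ] F [ 0.1 -1.5  1.3] Tz [-0.   -0.01  0.01] w 30.2 q [-0.88  0.05  1.91 -0.    1.16  0.5 ]
scene 0.97 547 156 277 at z200 [ 463. -511.] at z6 [ 287. -432.]
scene 0.65 590 225 284 at z200 [ 563. -458.] at z6 [ 424. -360.]
scene 0.59 795 209 342 at z200 [ 619. -545.] at z6 [ 500. -478.]
scene 0.42 557 358 189 at z200 [ 610. -134.] at z6 [489.  83.]
top 0.78 204 432 270 at z200 [ 281. -377.] at z6 [ 274. -425.]
top 0.52 17 402 211 at z200 [ 440. -302.] at z6 [ 458. -339.]
top 0.52 32 457 191 at z200 [ 491. -454.] at z6 [ 517. -514.]
```

```bash
python3 -m jog '[[0.07,[0,0,0],0],[0.07,[0,0,0],0],[0.07,[0,0,0],0]]' 60
python3 -c "from h import *;st();items()" | grep -v torch
```

```text
clock: 34.77
tool_pos: [422.6, -354.5, 193.6]
eef_rot: [-0.066, -0.703, -0.068, 0.704]
contact_force: [0.0, -0.5, -0.6]
gripper_width: 0.762
t 34.8 tcp [ 422.6 -354.5  193.6] jawyaw -1.381 tilt [-0.002  0.002 -1.   ] F [ 0.  -0.5 -0.6] Tz [-0.   -0.05  0.03] w 65.1 q [-0.88  0.06  1.92  0.    1.16  0.5 ]
top carabiner0 0.77 mean [ 270. -433.] rect [ 276. -432.] [42. 88.] long axis deg -63.0
scene carabiner0 0.97 mean [ 284. -429.] rect [ 283. -428.] [ 54. 105.] long axis deg -46.4
scene carabiner0 0.96 mean [ 499. -475.] rect [ 498. -473.] [ 53. 104.] long axis deg -67.5
scene carabiner0 0.75 mean [ 423. -359.] rect [ 422. -360.] [105.  52.] long axis deg 10.1
```

```bash
python3 -m jog '[[0.07,[0,-0.004,-0.04],0],[0.07,[0,-0.004,-0.08],0],[0.07,[0,-0.004,-0.12],0],[0.07,[0,-0.004,-0.15],0],[0.07,[0,-0.004,-0.165],0],[0.07,[0,-0.004,-0.175],0],[0.07,[0,-0.004,-0.18],0],[0.07,[0,-0.004,-0.185],0],[0.07,[0,-0.004,-0.185],0]]'
python3 -c "from h import *;st()"
python3 -m jog '[[0.03,[0,0,0],0],[0.03,[0,0,0],0],[0.03,[0,0,0],0],[0.03,[0,0,0],0],[0.03,[0,0,0],0]]' 60
python3 -c "from h import *;st()"
```

```text
clock: 35.82
tool_pos: [423.4, -359.5, 10.3]
eef_rot: [0.067, 0.704, 0.067, -0.704]
contact_force: [-0.8, -0.0, 0.2]
gripper_width: 0.818
t 35.8 tcp [ 423.4 -359.5   10.3] jawyaw -1.381 tilt [ 0.001 -0.001 -1.   ] F [-0.8 -0.   0.2] Tz [-0.02 -0.05 -0.01] w 69.8 q [-0.89  0.34  2.    0.    0.81  0.49]
clock: 36.23
tool_pos: [424.2, -360.3, 12.1]
eef_rot: [0.068, 0.705, 0.066, -0.703]
contact_force: [-0.1, -0.2, 6.4]
gripper_width: 0.557
t 36.2 tcp [ 424.2 -360.3   12.1] jawyaw -1.381 tilt [ 0.002 -0.003 -1.   ] F [-0.1 -0.2  6.4] Tz [0.16 0.08 0.03] w 47.6 q [-0.89  0.33  2.    0.    0.81  0.49]
```

```bash
python3 -m jog '[[0.03,[0,0,0],0],[0.03,[0,0,0.004],0],[0.03,[0,0,0.015],0],[0.03,[0,0,0.04],0],[0.03,[0,0,0.07],0],[0.03,[0,0,0.1],0],[0.03,[0,0,0.14],0],[0.03,[0,0,0.17],0],[0.03,[0,0,0.18],0],[0.03,[0,0,0.18],0]]' 70
python3 -c "from h import *;st()"
```

```text
clock: 37.07
tool_pos: [424.3, -360.5, 194.4]
eef_rot: [0.069, 0.705, 0.065, -0.702]
contact_force: [0.8, -0.7, -1.0]
gripper_width: 0.552
t 37.1 tcp [ 424.3 -360.5  194.4] jawyaw -1.381 tilt [ 0.005 -0.006 -1.   ] F [ 0.8 -0.7 -1. ] Tz [-0.06  0.01  0.02] w 47.2 q [-0.89  0.07  1.92 -0.    1.15  0.49]
```

```bash
python3 -m jog '[[0.03,[0.008,0.03,0.01],0.12],[0.03,[0.016,0.06,0.01],0.24],[0.03,[0.024,0.09,0.01],0.36],[0.03,[0.032,0.12,0.01],0.48],[0.03,[0.04,0.15,0.01],0.6],[0.03,[0.048,0.18,0.01],0.72],[0.03,[0.056,0.21,0.01],0.84],[0.03,[0.064,0.24,0.01],0.96],[0.03,[0.072,0.27,0.01],1.08],[0.03,[0.08,0.3,0.01],1.2],[0.03,[0.09,0.33,0.01],1.32],[0.03,[0.095,0.356,0.01],1.38]]'
python3 -m jog '[[0.03,[0,0,0],0],[0.03,[0,0,0],0],[0.03,[0,0,-0.03],0],[0.03,[0,0,-0.06],0],[0.03,[0,0,-0.08],0],[0.03,[0,0,-0.08],0]]'
python3 - <<'E'
from h import *
st()
s=grab_frame("scene")
cv2.imwrite("pics/s10.png",cv2.resize(s[80:280,280:460],None,fx=3,fy=3,interpolation=cv2.INTER_CUBIC)[:,:,::-1])
E
```

```text
clock: 38.07
tool_pos: [516.9, -0.8, 197.0]
eef_rot: [0.5, 0.498, 0.503, -0.5]
contact_force: [-0.1, -0.1, -0.4]
gripper_width: 0.549
clock: 38.57
tool_pos: [513.1, -3.3, 113.4]
eef_rot: [-0.495, -0.498, -0.503, 0.503]
contact_force: [-1.8, -0.4, -0.8]
gripper_width: 0.55
t 38.6 tcp [513.1  -3.3 113.4] jawyaw -0.003 tilt [-0.013  0.002 -1.   ] F [-1.8 -0.4 -0.8] Tz [-0.05 -0.02 -0.03] w 47.0 q [-0.2   0.09  2.06 -0.    1.01 -0.2 ]
```

View pics/s10.png

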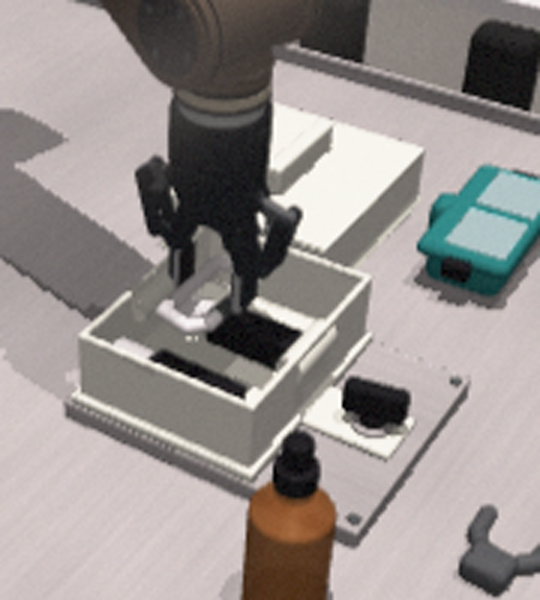

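```bash
python3 -m jog '[[0.03,[0.003,-0.001,-0.01],0],[0.03,[0.003,-0.001,-0.02],0],[0.03,[0.003,-0.001,-0.03],0],[0.03,[0.003,-0.001,-0.038],0],[0.03,[0.003,-0.001,-0.044],0],[0.03,[0.003,-0.001,-0.044],0]]'
python3 -c "from h import *;st()"
```

```text
clock: 39.12
tool_pos: [520.0, -3.8, 74.3]
eef_rot: [-0.499, -0.5, -0.501, 0.501]
contact_force: [-0.0, 0.5, -0.4]
gripper_width: 0.549
t 39.1 tcp [520.   -3.8  74.3] jawyaw -0.001 tilt [-0.003  0.001 -1.   ] F [-0.   0.5 -0.4] Tz [ 0.08 -0.02  0.04] w 46.9 q [-0.2   0.16  2.07 -0.    0.92 -0.2 ]
```

```bash
python3 -m jog '[[0.03,[0,0,-0.003],0],[0.03,[0,0,-0.006],0],[0.03,[0,0,-0.006],0]]'
python3 -c "from h import *;st()"
python3 -m jog '[[0.065,[0,0,0],0],[0.065,[0,0,0],0],[0.065,[0,0,0],0],[0.065,[0,0,0.01],0],[0.065,[0,0,0.04],0],[0.065,[0,0,0.08],0],[0.065,[0,0,0.12],0],[0.065,[0,0,0.15],0],[0.065,[0,0,0.15],0]]'
python3 -m jog '[[0.045,[-0.01,0.04,0],0],[0.045,[-0.02,0.08,0],0],[0.045,[-0.03,0.12,0],0],[0.045,[-0.04,0.16,0],0],[0.045,[-0.05,0.2,0],0],[0.045,[-0.06,0.23,0],0],[0.045,[-0.07,0.255,0],0],[0.045,[-0.075,0.268,0],0],[0.045,[-0.075,0.268,0],0],[0.045,[-0.075,0.268,0],0]]'
python3 - <<'E'
from h import *
st();items()
s=grab_frame("scene"); t=grab_frame("top")
tt=t[90:240,170:330]
a=cv2.resize(s[90:270,260:440],(400,400),interpolation=cv2.INTER_CUBIC);b=cv2.resize(tt,(400,375),interpolation=cv2.INTER_CUBIC); b=np.vstack([b,np.zeros((25,400,3),np.uint8)])
cv2.imwrite("pics/s11.png",np.hstack([a,b])[:,:,::-1]); cv2.imwrite("pics/top11.png",t[:,:,::-1])
for n in("top","scene"):
    for k in ("lid","lid_rib"):
        for d in trace(n,k):
            v,u=np.nonzero(d["pixels"]); print(n,k,round(d["conf"],2),len(u),round(u.mean()),round(v.mean()))
E
```

```text
clock: 39.37
tool_pos: [521.5, -4.1, 70.3]
eef_rot: [0.5, 0.5, 0.499, -0.5]
contact_force: [0.4, -0.8, -0.4]
gripper_width: 0.551
t 39.4 tcp [521.5  -4.1  70.3] jawyaw -0.001 tilt [ 0.001 -0.    -1.   ] F [ 0.4 -0.8 -0.4] Tz [-0.05  0.06 -0.02] w 47.1 q [-0.2   0.17  2.07 -0.    0.91 -0.2 ]
clock: 40.12
tool_pos: [525.3, -4.7, 229.7]
eef_rot: [0.505, 0.503, 0.495, -0.497]
contact_force: [0.7, -1.0, 0.9]
gripper_width: 0.762
clock: 40.95
tool_pos: [445.7, 264.4, 220.2]
eef_rot: [0.5, 0.5, 0.5, -0.5]
contact_force: [0.7, -0.8, 0.3]
gripper_width: 0.525
t 41.0 tcp [445.7 264.4 220.2] jawyaw 0.001 tilt [ 0. -0. -1.] F [ 0.7 -0.8  0.3] Tz [-0.02 -0.02  0.04] w 44.8 q [ 0.34 -0.04  1.98 -0.    1.2   0.34]
top torch0 0.7 mean [523.  44.] rect [521.  43.] [ 28. 115.] long axis deg -0.7
top carabiner0 0.89 mean [527.  -1.] rect [528.  -2.] [102.  47.] long axis deg 88.9
top carabiner0 0.59 mean [ 492. -469.] rect [ 496. -473.] [49. 99.] long axis deg -68.1
top carabiner0 0.52 mean [ 267. -428.] rect [ 279. -429.] [46. 96.] long axis deg -48.9
scene torch0 0.72 mean [495.  72.] rect [488.  74.] [ 61. 124.] long axis deg -1.5
scene torch0 0.6 mean [ 660. -123.] rect [ 652. -108.] [ 65. 208.] long axis deg -62.1
scene torch0 0.49 mean [487.  -0.] rect [485.   1.] [123.  17.] long axis deg 0.6
scene carabiner0 0.94 mean [ 498. -476.] rect [ 498. -474.] [ 51. 105.] long axis deg -67.5
scene carabiner0 0.91 mean [485.  54.] rect [485.  60.] [111.  58.] long axis deg 89.7
scene carabiner0 0.6 mean [ 286. -432.] rect [ 284. -431.] [ 53. 105.] long axis deg -47.9
scene carabiner0 0.41 mean [ 656. -114.] rect [648. -98.] [ 69. 215.] long axis deg -67.3
top lid 0.61 2862 218 218
top lid_rib 0.85 2778 218 217
scene lid 0.79 3004 380 142
scene lid_rib 0.77 3072 381 142
```

View pics/s11.png

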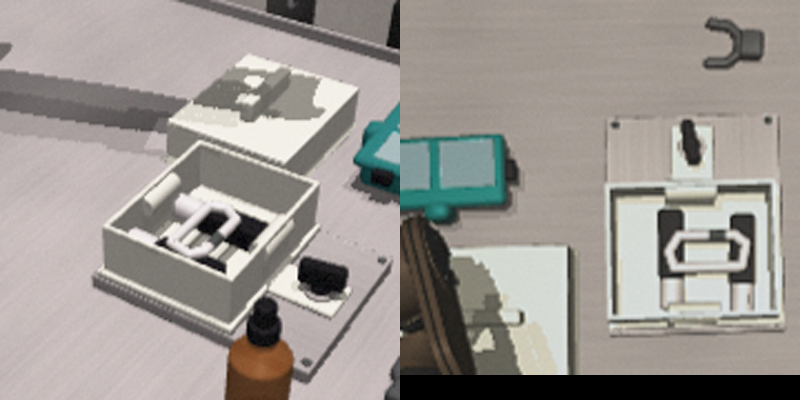

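```bash
python3 -m jog '[[0.045,[0,0,-0.035],0],[0.045,[0,0,-0.07],0],[0.045,[0,0,-0.1],0],[0.045,[0,0,-0.12],0],[0.045,[0,0,-0.134],0],[0.045,[0,0,-0.14],0],[0.045,[0,0,-0.14],0],[0.045,[0,0,-0.14],0]]'
python3 -c "from h import *;st()"
python3 -m jog '[[0,[0,0,0],0],[0,[0,0,0],0],[0,[0,0,0],0],[0,[0,0,0],0],[0,[0,0,0],0],[0,[0,0,0],0]]' 110
python3 -c "from h import *;st()"
```

```text
clock: 42.22
tool_pos: [446.5, 264.2, 80.5]
eef_rot: [0.5, 0.5, 0.5, -0.5]
contact_force: [-0.5, -0.3, 0.4]
gripper_width: 0.526
t 42.2 tcp [446.5 264.2  80.5] jawyaw -0.001 tilt [ 0.001  0.    -1.   ] F [-0.5 -0.3  0.4] Tz [0.02 0.03 0.04] w 44.9 q [0.34 0.14 2.07 0.   0.93 0.34]
clock: 42.72
tool_pos: [447.0, 264.4, 81.9]
eef_rot: [0.5, 0.501, 0.5, -0.499]
contact_force: [-1.3, -0.4, 6.2]
gripper_width: 0.185
t 42.7 tcp [447.  264.4  81.9] jawyaw -0.0 tilt [ 0.002  0.001 -1.   ] F [-1.3 -0.4  6.2] Tz [-0.09  0.44  0.15] w 15.8 q [ 0.34  0.14  2.07 -0.    0.93  0.34]
```

```bash
python3 -m jog '[[0,[0,0,0.01],0],[0,[0,0,0.03],0],[0,[0,0,0.055],0],[0,[0,0,0.08],0],[0,[0,0,0.105],0],[0,[0,0,0.13],0],[0,[0,0,0.14],0],[0,[0,0,0.14],0],[0,[0,0,0.14],0]]'
python3 -c "from h import *;st()"
python3 -m jog '[[0,[0.008,-0.025,0],0],[0,[0.016,-0.05,0],0],[0,[0.024,-0.075,0],0],[0,[0.032,-0.1,0],0],[0,[0.04,-0.125,0],0],[0,[0.048,-0.15,0],0],[0,[0.056,-0.175,0],0],[0,[0.063,-0.2,0],0],[0,[0.069,-0.225,0],0],[0,[0.073,-0.245,0],0],[0,[0.073,-0.255,0],0],[0,[0.073,-0.255,0],0]]'
python3 -m jog '[[0,[0,0,0],0],[0,[0,0,0],0],[0,[0,0,-0.015],0],[0,[0,0,-0.03],0],[0,[0,0,-0.03],0],[0,[0,0,-0.03],0]]'
python3 -c "from h import *;st()"
```

```text
clock: 43.47
tool_pos: [445.8, 263.8, 219.5]
eef_rot: [-0.5, -0.5, -0.5, 0.5]
contact_force: [-0.0, -0.3, -2.9]
gripper_width: 0.187
t 43.5 tcp [445.8 263.8 219.5] jawyaw -0.001 tilt [-0. -0. -1.] F [-0.  -0.3 -2.9] Tz [-0.02 -0.05  0.02] w 16.0 q [ 0.34 -0.04  1.98 -0.    1.2   0.34]
clock: 44.47
tool_pos: [518.0, 7.5, 217.6]
eef_rot: [-0.498, -0.5, -0.5, 0.502]
contact_force: [0.2, 0.5, -2.5]
gripper_width: 0.184
clock: 44.97
tool_pos: [518.1, 10.2, 189.0]
eef_rot: [0.499, 0.499, 0.501, -0.5]
contact_force: [-0.3, 0.8, -2.3]
gripper_width: 0.181
t 45.0 tcp [518.1  10.2 189. ] jawyaw 0.001 tilt [-0.003  0.001 -1.   ] F [-0.3  0.8 -2.3] Tz [-0.01 -0.01 -0.03] w 15.5 q [-0.18 -0.01  2.01  0.    1.15 -0.18]
```

```bash
python3 -m jog '[[0,[0.0015,-0.001,-0.005],0],[0,[0.0015,-0.001,-0.01],0],[0,[0.0015,-0.001,-0.014],0],[0,[0.0015,-0.001,-0.017],0],[0,[0.0015,-0.001,-0.02],0],[0,[0.0015,-0.001,-0.023],0],[0,[0.0015,-0.001,-0.026],0],[0,[0.0015,-0.001,-0.026],0]]'
python3 -c "from h import *;st()"
```

```text
clock: 45.63
tool_pos: [520.1, 8.0, 163.2]
eef_rot: [-0.499, -0.5, -0.5, 0.501]
contact_force: [0.6, -0.7, -2.7]
gripper_width: 0.187
t 45.6 tcp [520.1   8.  163.2] jawyaw -0.001 tilt [-0.001  0.    -1.   ] F [ 0.6 -0.7 -2.7] Tz [0.06 0.03 0.05] w 16.0 q [-0.18  0.03  2.02  0.    1.09 -0.18]
```

```bash
python3 -m jog '[[0,[-0.0005,0.001,-0.003],0],[0,[-0.0005,0.001,-0.006],0],[0,[-0.0005,0.001,-0.009],0],[0,[-0.0005,0.001,-0.012],0],[0,[-0.0005,0.001,-0.015],0],[0,[-0.0005,0.001,-0.015],0]]'
python3 -c "from h import *;st()"
```

```text
clock: 46.13
tool_pos: [521.9, 8.8, 152.4]
eef_rot: [0.501, 0.501, 0.499, -0.499]
contact_force: [-1.9, 0.3, 9.1]
gripper_width: 0.185
t 46.1 tcp [521.9   8.8 152.4] jawyaw -0.0 tilt [ 0.003 -0.001 -1.   ] F [-1.9  0.3  9.1] Tz [0.24 0.76 0.14] w 15.8 q [-0.18  0.04  2.03  0.    1.07 -0.18]
```

```bash
python3 -m jog '[[0,[0,0,-0.003],0],[0,[0,0,-0.006],0],[0,[0,0,-0.009],0],[0,[0,0,-0.012],0],[0,[0,0,-0.015],0],[0,[0,0,-0.015],0]]'
python3 -c "from h import *;st()"
```

```text
clock: 46.63
tool_pos: [520.6, 8.8, 134.1]
eef_rot: [0.501, 0.5, 0.499, -0.5]
contact_force: [0.2, -0.1, 3.5]
gripper_width: 0.188
t 46.6 tcp [520.6   8.8 134.1] jawyaw -0.0 tilt [ 0.002 -0.001 -1.   ] F [ 0.2 -0.1  3.5] Tz [-0.03 -0.04  0.3 ] w 16.0 q [-0.18  0.06  2.04 -0.    1.03 -0.18]
```

```bash
python3 -m jog '[[0,[0,0,-0.003],0],[0,[0,0,-0.006],0],[0,[0,0,-0.009],0],[0,[0,0,-0.012],0],[0,[0,0,-0.015],0],[0,[0,0,-0.018],0],[0,[0,0,-0.018],0]]'
python3 -c "from h import *;st()"
python3 -m jog '[[0,[0,0,-0.002],0],[0,[0,0,-0.004],0],[0,[0,0,-0.006],0],[0,[0,0,-0.006],0]]'
python3 -c "from h import *;st()"
```

```text
clock: 47.22
tool_pos: [520.0, 9.0, 115.1]
eef_rot: [0.5, 0.5, 0.5, -0.5]
contact_force: [2.0, -0.1, -0.2]
gripper_width: 0.185
t 47.2 tcp [520.    9.  115.1] jawyaw -0.001 tilt [-0.  0. -1.] F [ 2.  -0.1 -0.2] Tz [-0.07 -0.46  0.32] w 15.8 q [-0.18  0.09  2.05  0.    1.   -0.18]
clock: 47.55
tool_pos: [520.4, 9.0, 111.9]
eef_rot: [-0.5, -0.5, -0.5, 0.5]
contact_force: [-3.4, 0.1, 12.7]
gripper_width: 0.184
t 47.5 tcp [520.4   9.  111.9] jawyaw -0.001 tilt [-0.001 -0.    -1.   ] F [-3.4  0.1 12.7] Tz [0.12 0.48 0.23] w 15.7 q [-0.18  0.1   2.05 -0.    0.99 -0.18]
```

Near 111, the expected seat height; press a little more to confirm a hard stop.

```bash
python3 -m jog '[[0,[0,0,-0.002],0],[0,[0,0,-0.004],0],[0,[0,0,-0.005],0],[0,[0,0,-0.005],0],[0,[0,0,-0.005],0]]'
python3 -c "from h import *;st()"
```

```text
clock: 47.97
tool_pos: [520.5, 9.0, 111.8]
eef_rot: [-0.499, -0.499, -0.501, 0.501]
contact_force: [-17.1, 1.2, 37.9]
gripper_width: 0.184
t 48.0 tcp [520.5   9.  111.8] jawyaw -0.0 tilt [-0.003 -0.    -1.   ] F [-17.1   1.2  37.9] Tz [0.28 2.59 0.26] w 15.7 q [-0.18  0.1   2.05 -0.    0.99 -0.18]
```

```bash
python3 -m jog '[[0,[0,0,0.003],0],[0,[0,0,0.006],0],[0.05,[0,0,0.006],0],[0.05,[0,0,0.006],0],[0.05,[0,0,0.006],0],[0.05,[0,0,0.008],0],[0.05,[0,0,0.04],0],[0.05,[0,0,0.08],0],[0.05,[0,0,0.12],0],[0.05,[0,0,0.12],0]]'
python3 -m jog '[[0.05,[-0.01,0.04,0],0],[0.05,[-0.02,0.08,0],0],[0.05,[-0.03,0.12,0],0],[0.05,[-0.04,0.16,0],0],[0.05,[-0.05,0.2,0],0],[0.05,[-0.06,0.24,0],0],[0.05,[-0.06,0.26,0],0],[0.05,[-0.06,0.26,0],0],[0.05,[-0.06,0.26,0],0]]'
python3 - <<'E'
from h import *
st()
s=grab_frame("scene"); t=grab_frame("top")
a=cv2.resize(s[140:270,290:450],(492,400),interpolation=cv2.INTER_CUBIC);b=cv2.resize(t[130:230,245:322],(308,400),interpolation=cv2.INTER_CUBIC)
cv2.imwrite("pics/s12.png",np.hstack([a,b])[:,:,::-1])
# compare with the start pictures over the lid
for n,f,w in(("scene",s,(slice(150,235),slice(302,410))),("top",t,(slice(155,225),slice(248,326)))):
    o=cv2.imread(f"pics/{n}0.png")[:,:,::-1]; A=cv2.cvtColor(np.ascontiguousarray(o[w]),cv2.COLOR_RGB2GRAY).astype(np.float32);B=cv2.cvtColor(np.ascontiguousarray(f[w]),cv2.COLOR_RGB2GRAY).astype(np.float32)
    print(n,"shift px",np.round(cv2.phaseCorrelate(A,B),2),"mean diff",round(float(abs(A-B).mean()),1))
E
```

```text
clock: 48.8
tool_pos: [524.5, 8.3, 234.2]
eef_rot: [0.504, 0.503, 0.495, -0.497]
contact_force: [1.2, 0.1, 1.5]
gripper_width: 0.589
clock: 49.55
tool_pos: [459.6, 269.7, 224.3]
eef_rot: [0.5, 0.499, 0.5, -0.5]
contact_force: [-0.4, -0.8, -0.3]
gripper_width: 0.587
t 49.5 tcp [459.6 269.7 224.3] jawyaw 0.001 tilt [-0.001 -0.001 -1.   ] F [-0.4 -0.8 -0.3] Tz [-0.06 -0.02  0.  ] w 50.1 q [ 0.34 -0.01  1.94 -0.    1.21  0.34]Traceback (most recent call last):
  File "<stdin>", line 9, in <module>
    return _wrapfunc(a, 'round', decimals=decimals, out=out)
    return _wrapit(obj, method, *args, **kwds)
    conv = _array_converter(obj)
ValueError: setting an array element with a sequence. The requested array has an inhomogeneous shape after 1 dimensions. The detected shape was (2,) + inhomogeneous part.
```

View pics/s12.png

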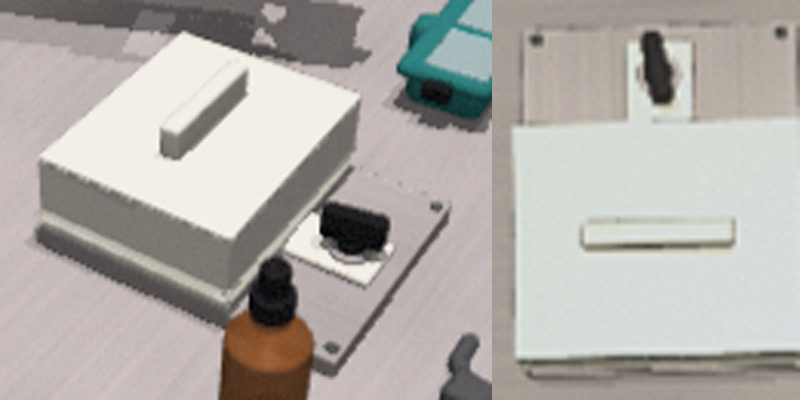

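Both views show the lid seated as at the start and the knob wing along the tub's x, low. I'll run one number check against the start pictures, then hand in.

```bash
python3 - <<'E'
from h import *
for n,w in(("scene",(slice(150,235),slice(302,410))),("top",(slice(155,225),slice(248,326)))):
    f=grab_frame(n)[w]; o=cv2.imread(f"pics/{n}0.png")[:,:,::-1][w]
    A,B=[cv2.cvtColor(np.ascontiguousarray(x),cv2.COLOR_RGB2GRAY).astype(np.float32) for x in(o,f)]
    print(n,"shift px",np.round(cv2.phaseCorrelate(A,B)[0],2),"diff",round(float(abs(A-B).mean()),1))
for t in("bottle","mask"): grab_frame("scene"); print(t,[np.round(d["position"]) for d in find_in("scene",t)][:1])
E
```

```text
scene shift px [0.03 0.2 ] diff 14.6
top shift px [0.1  0.09] diff 3.6
bottle [array([ 687., -178.,   88.])]
mask [array([634., 298.,  51.])]
```

```bash
python3 -c "from bench import *; print(sign_off())"
```

```text
the job is handed in; nothing more can be done
None
```

I finished the job and handed it in. The run gives no verdict, so the result below rests on my own checks.

**What I did**
- **Fastening:** I pressed the knob down and turned it clockwise to its stop, where it stayed caught. Then I drew the lid off and set it beside the tub.
- **Packing:** I put both torches and the one silver carabiner in the tub. The two red look-alikes stayed where they were.
- **Closing:** I put the lid back on and pressed it to a hard stop at 38 N.

**Last checks**
- **Lid:** its image is within about 0.2 px of the starting pictures in both cameras. The tool also stopped at the expected seat height, about 112 mm.
- **Knob:** its wing still lies along the tub's x and sits low, so it still looks caught. I judged this by eye, since no joint reading was available.
- **Contents:** before closing, both torches lay flat on the floor with the carabiner flat across them.
- **Mask and bottle:** re-measured within about 2 mm of where they started.
- **Clearance:** the arm stands clear of everything.

**What went wrong on the way**
- **Second torch:** it had tilted in the grip, so the first try at placing it stopped against something in the tub. The wrist force reached 97 N, under the 120 N limit. I lifted it, moved it over and levelled it against the tub floor.
- **Carabiner:** it slipped from the first grasp because the fingers were too high. A lower grasp held.
- **Camera network:** the scene camera's 3D positions were up to 40 mm off for tall things, so I used my own pixel geometry instead.

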